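# Setting out the coffee shelf

## Robot

A 7-joint arm with a two-finger parallel gripper is mounted at the origin on the work surface. World frame = base frame: x ahead of the robot, y to its left, z up, the work surface at z = 0. Lengths are in m, angles in rad, forces in N, time in s.
With the tool pointing down it reaches from about 0.425 to 0.8 m from the base axis. Payload 8.3 kg.
Tool frame: the origin (TCP) lies between the finger pads; the fingertips stand 8 mm ahead of it and the grasp point (between the pads) lies 11 mm behind it; z points along the fingers, y is the line along which they close (so a half turn about z gives the same grasp; the last joint's range is limited). The gripper opens to 85 mm and grips with 20 to 120 N. Pads are 22 mm wide; open, the fingers measure 114 mm over their backs; the gripper's body (76 mm by 85 mm) begins 54 mm behind the grasp point. The pads swing forward as they close: fully open they stand 13 mm farther back than shut.
Start: joints at [-1.292, 0.383, 0.016, 1.37, -0.006, 1.388, -0.046], TCP at [0.209, 0.589, 0.239] pointing down, gripper open.
Joint ranges: [-2.95, 2.95], [-0.25, 2.06], [-1.52, 1.56], [0.18, 2.33], [-1.44, 4.58], [0.02, 2.06], [-3.01, 3.01]. Speed limits (rad/s): [2.39, 2.39, 3.01, 3.01, 3.14, 3.14, 3.14].

## Interface

Orientations are given as a unit quaternion [x, y, z, w].
In Python, from plant import env gives the robot as it stands. The module is installed in compiled form; this text tells all that it offers.
- The arm moves only by the tool servo_tool, never from a script. Its argument "series" is a list of rows, each a list of 2 entries, a list of its own where there are three numbers: the shift along the world's x, y, z in units of 25 mm (1.0 is 25 mm), then the turn, a rotation vector about the world's x, y, z in units of 6 degrees (1.0 is 6 degrees). A call has 1 to 12 rows; each row shifts and turns the commanded pose from where the row before left it; what a row does not reach is not made up. A row lasts 1/12 s, in which the tool goes at most 41.7 mm and 7.16 degrees, less where a joint would pass 70% of its speed; a pose out of reach is approached as far as the arm can. A call is refused whole if a number of a shift passes 1 or a number of a turn 1, either way. A call with a gripper value outside its range is refused whole. "jaw" is the finger opening in mm, from 0 to 85.4, set as the call begins (left out, the last holds). The fingers move at their own pace and stop on an object; "force" is the grip in N (left out, the last holds). Time passes only in rows, so rows that do not move let the fingers close. It gives the time, the measured TCP pose, the force, the opening and the grip force at its end, in the units of the state.
- env.read_state(): the state, without advancing time (a new reading comes with each control period).
- env.read_camera(name): name is "scene" or "side" or "wrist"; returns a dict with "img" (480x640x3 uint8, red, green, blue), "camera_matrix" (3x3 intrinsics, pixels), "extrinsics" (4x4, takes a point from world to camera coordinates); the wrist camera has in their place "hand_eye" (4x4, takes a point from camera to tool coordinates, whose origin is the TCP and whose axes are the flange's). Camera axes: x right, y down, z forward; pixel columns grow to the right and rows downward; lengths in m; the calibration is good to about 2 mm. A picture is of the moment at which its call begins: read the wrist's pose just before it. There is no depth.
- env.job_done(): hands the job in; it is judged then, once.
The state is a dict: "time_s": time; "joint_positions": joint angles; "qvel": joint speeds; "joint_torque": joint torques, N m; "eef_pos": TCP position; "orientation": TCP orientation; "force": force on the tool from outside, world axes, zero at the start; "wrist_torque": the same for the moment, N m; "gripper_width": finger opening in m; "grip_force": force on a finger pad.
Only numpy, scipy, OpenCV 4.12 (cv2) and the standard library are available. Lean on these libraries where they do the work, as an engineer would, in place of code of your own. Each camera call takes 0.05 s, during which the arm holds its last target. There are 200 camera calls.

## Task

Set out the coffee shelf for the morning: roll each fat coffee tin along the shelf, without lifting it, until it lies on the painted band of its own colour, its axis along the band and centred across its width, and lift every serving pail up off its hook and set it down gently, upright, in the cork-lined tray. Nothing may tip over, and the other things on the shelf stay where they are.

Things in the scene. Friction and masses are not known exactly. Their poses are not given: they have to be found in the camera images.
- tin_red: red tin, soft white sleeve, on its side: cylinder, diameter 94, length 72, 0.25-0.5 kg, too fat to grip. Origin: its middle, 47 above the shelf; its axis is its y; x and z turn as it rolls. Starts 130 to 205 from its mark to the mark's -x, nearly square and in line. Pushed at 25 mm/s it runs on a few mm, when knocked some cm; it never rolls by itself. Sizes here and below in mm
- mark_red: flat red painted band on the shelf, 24 mm wide (its x, the way the red tin rolls) and 204 mm long (its y, along which the tin's axis must lie), no thickness to speak of; origin at its centre on the shelf surface. Its x points roughly to world +y
- tin_blue: blue tin, soft white sleeve, on its side: cylinder, diameter 94, length 72, 0.25-0.5 kg, too fat to grip. Origin: its middle, 47 above the shelf; its axis is its y; x and z turn as it rolls. Starts 130 to 205 from its mark to the mark's -x, nearly square and in line. Pushed at 25 mm/s it runs on a few mm, when knocked some cm; it never rolls by itself. Sizes here and below in mm
- mark_blue: flat blue painted band on the shelf, 24 mm wide (its x, the way the blue tin rolls) and 204 mm long (its y, along which the tin's axis must lie), no thickness to speak of; origin at its centre on the shelf surface. Its x points roughly to world +y
- pail_a: copper-coloured serving pail: cup 62 wide at the rim, 56 at the foot, 52 high; two stiff wires up to a wooden grip bar 14 thick (its x), 50 long (its y), from 105 to 137 above the foot. Origin: centre of its underside. 0.13-0.21 kg, rigid. Starts hanging by the underside of the bar, foot 95 above the shelf, on one of the stand's hooks; may be absent (None)
- pail_b: plain aluminium serving pail: cup 62 wide at the rim, 56 at the foot, 52 high; two stiff wires up to a wooden grip bar 14 thick (its x), 50 long (its y), from 105 to 137 above the foot. Origin: centre of its underside. 0.13-0.21 kg, rigid. Starts hanging by the underside of the bar, foot 95 above the shelf, on one of the stand's hooks; may be absent (None)
- pail_c: green serving pail: cup 62 wide at the rim, 56 at the foot, 52 high; two stiff wires up to a wooden grip bar 14 thick (its x), 50 long (its y), from 105 to 137 above the foot. Origin: centre of its underside. 0.13-0.21 kg, rigid. Starts hanging by the underside of the bar, foot 95 above the shelf, on one of the stand's hooks; may be absent (None)
- stand: fixed dark wood stand 300 long (y). Origin: shelf level under the middle hook. Upright board at x = 49 to 61, top 194 up. 3 flat hooks at y = -100, 0, 100 run from the board to -x (about world -y): 22 wide, 5 thick, upper face 200 up, upturned lip at x = -16 to -12 up to 211. The pail's bar lies along y, its cup under the hook: raised 15 to 40 it clears the lip and comes off to -x
- batten_left: fixed wooden batten on the shelf left of the marks, 16 wide (y), 380 long (x), 30 high; keeps tins from rolling off to the left. Origin under its centre
- batten_right: the same, right of the tins
- tray: fixed black tray lined with cork, 290 mm (its x) by 130 mm (its y), rim 5 mm thick and 14 mm high, inner floor 5 mm (cork about 6 mm) above the shelf. Origin under its centre at shelf height. Three pails fit in a row along x, 90 mm apart. It stands between the marks and the stand
- moka: bystander: squat aluminium moka pot, 92 mm foot, 166 mm high with its knob, black handle at its +y out to 87 mm. Origin under its centre. Leave alone
- tumbler_a: bystander: glass espresso tumbler, 66 mm wide, 68 mm high. Origin under its centre. Leave alone
- tumbler_b: bystander: glass espresso tumbler, 66 mm wide, 68 mm high. Origin under its centre. Leave alone
- canister: bystander: closed stainless canister, 98 mm wide, 139 mm high. Origin under its centre. Leave alone
- lemon_rest: bystander: yellow ceramic spoon rest like a lemon with a green leaf, 84 mm wide and about 105 mm long, 20 mm high. Origin under its centre. Leave alone
- sugar_jar: bystander: closed jar, 68 mm wide, 100 mm high. Origin under its centre. Leave alone
There are look-alikes about, which are no part of the job. What is shaped like the tin_blue but yellow is not meant.

How it is judged:
By the outcome, as a careful person would: the job done as asked, in the order asked, and still so for the second after the job is handed in, with the robot touching nothing.
Of pail_a, pail_b, pail_c only 2 to 3 are there at a start; the rules pass over those that are not, and their reading is None.
At some moment in a run one of tin_red, tin_blue may be knocked a few centimetres aside while the robot is not near it.
It also fails if it takes over 210 s, if anything falls off the work surface, if the arm or the gripper's body presses on something with over 40 N, if the wrist force passes 120 N, or if a joint passes its speed limit or range.

## Working session

There is one attempt and no reset: what is moved stays moved. The work goes in short steps, Python scripts to look and compute and a tool call to move; the robot and the scene stay as the last step left them, time stands still between calls to the robot, and variables do not carry over. Pictures are saved under pics/ and viewed, at most 14 in all, crops included, and the job is handed in when it is done.

Besides the shell and the picture viewer there is one more tool, called after "Request:" by a JSON object that holds its "api" and its "payload", one argument or row to a line. servo_tool: Moves the arm, as the interface text tells. Its arguments: {"type":"object","properties":{"series":{"type":"array"},"jaw":{"type":"number"},"force":{"type":"number"}},"required":["series"]}

```bash
mkdir -p pics; cat > h.py <<'E'
import numpy as np, cv2
from plant import env
from scipy.spatial.transform import Rotation as R
def cam(name):
    s=env.read_state(); c=env.read_camera(name); K=np.array(c["camera_matrix"])
    if name=="wrist":
        T=np.eye(4);T[:3,:3]=R.from_quat(s["orientation"]).as_matrix();T[:3,3]=s["eef_pos"]
        W=T@np.array(c["hand_eye"])
    else: W=np.linalg.inv(np.array(c["extrinsics"]))
    return c["img"],K,W
def ray(K,W,u,v):
    d=W[:3,:3]@np.linalg.inv(K)@np.array([u,v,1.]); return W[:3,3],d/np.linalg.norm(d)
def onz(K,W,u,v,z):
    o,d=ray(K,W,u,v); return o+d*(z-o[2])/d[2]
def proj(K,W,p):
    q=np.linalg.inv(W)@np.append(p,1); q=K@q[:3]; return q[:2]/q[2]
def two(r1,r2):
    (a,d),(b,e)=r1,r2; t=np.linalg.lstsq(np.c_[d,-e],b-a,rcond=None)[0]
    p,q=a+d*t[0],b+e*t[1]; return (p+q)/2,np.linalg.norm(p-q)
def save(n,img): cv2.imwrite(f"pics/{n}.png",img[:,:,::-1])
E
python3 - <<'E'
from h import *
for n in["scene","side","wrist"]:
    i,K,W=cam(n); save(n+"0",i); print(n,K.round(1).tolist(),W.round(3).tolist())
s=env.read_state();print(s["time_s"],s["eef_pos"],s["orientation"],s["force"],s["gripper_width"])
E
```

```text
scene [[458.9, 0.0, 327.1], [0.0, 458.9, 234.1], [0.0, 0.0, 1.0]] [[-0.518, 0.683, -0.514, 1.249], [0.855, 0.415, -0.31, 0.379], [0.002, -0.6, -0.8, 1.086], [0.0, 0.0, 0.0, 1.0]]
side [[523.8, 0.0, 322.4], [0.0, 523.8, 241.2], [0.0, 0.0, 1.0]] [[0.724, -0.429, 0.54, -0.12], [-0.689, -0.461, 0.559, -0.715], [0.01, -0.777, -0.63, 0.906], [0.0, 0.0, 0.0, 1.0]]
wrist [[426.5, 0.0, 326.6], [0.0, 426.5, 243.5], [0.0, 0.0, 1.0]] [[0.334, 0.9, 0.279, 0.137], [0.942, -0.319, -0.101, 0.614], [-0.002, 0.296, -0.955, 0.374], [0.0, 0.0, 0.0, 1.0]]
0.15 [0.20930483 0.58849132 0.23849616] [ 1.70035387e-01  9.85437639e-01 -7.80564151e-04 -1.32426317e-04] [0.77670752 0.22616822 0.07780792] 0.0857107192826744
```

View pics/scene0.png

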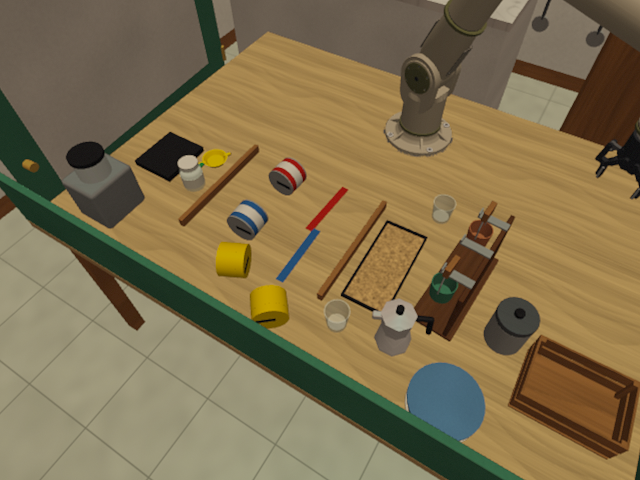

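View pics/side0.png

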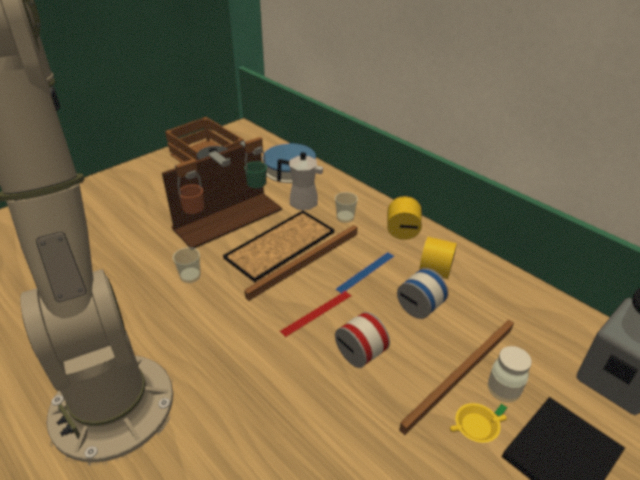

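Red and blue tins lie between the battens with bands toward the tray. A copper pail (scene 480,232) is on the near hook and a green pail (444,288) on the far hook. The middle hook appears empty.

```bash
python3 - <<'E'
from h import *
o={}
for n in["scene","side"]:
    i,K,W=cam(n); hsv=cv2.cvtColor(i,cv2.COLOR_RGB2HSV); o[n]=(i,K,W)
    for c,m in dict(red=cv2.inRange(hsv,(0,190,80),(4,255,255))|cv2.inRange(hsv,(174,190,80),(180,255,255)),blue=cv2.inRange(hsv,(100,150,60),(120,255,255)),yel=cv2.inRange(hsv,(22,200,100),(32,255,255)),green=cv2.inRange(hsv,(65,90,30),(90,255,160)),cork=cv2.inRange(hsv,(10,60,150),(20,130,230))).items():
        k,l,st,ce=cv2.connectedComponentsWithStats(m)
        for j in range(1,k):
            if st[j,4]<60 or c=="cork" and not 2500<st[j,4]<8000: continue
            cn=cv2.findContours((l==j).astype(np.uint8),0,2)[0][0]
            p=np.array([onz(K,W,*q[0],0)[:2] for q in cn],np.float32)
            r=cv2.minAreaRect(p)
            print(n,c,st[j],ce[j].round(0),"z0 rect",np.round(r[0],3),np.round(r[1],3),round(r[2],1))
i,K,W=o["scene"];a=cv2.resize(i[180:350,390:560],(600,600),interpolation=2)
save("stand",a)
# tins rough: pixel of tin center at z=.047
for n,c,px in[("scene","red",(288,176)),("scene","blue",(248,219)),("side","red",(363,340)),("side","blue",(422,293)),("scene","copper bar",(487,213)),("scene","jar",(192,185)),("side","tin",(352,350))]:
    print(n,c,onz(*o[n][1:],*px,.047).round(3))
E
```

```text
scene red [284 159  21  20  91] [296. 166.] z0 rect [ 0.365 -0.275] [0.111 0.026] 69.8
scene red [274 168  22  20 100] [287. 176.] z0 rect [ 0.417 -0.278] [0.108 0.024] 72.1
scene red [307 187  40  43 313] [326. 209.] z0 rect [ 0.464 -0.094] [0.02  0.198] 87.1
scene blue [241 201  25  20 106] [255. 208.] z0 rect [ 0.583 -0.281] [0.103 0.025] 80.0
scene blue [231 212  26  21 112] [245. 220.] z0 rect [ 0.635 -0.279] [0.105 0.024] 80.4
scene blue [277 229  42  53 386] [297. 255.] z0 rect [ 0.654 -0.076] [0.199 0.019] 1.3
scene yel [199 149  32  18 364] [215. 158.] z0 rect [ 0.472 -0.535] [0.083 0.084] 11.4
scene yel [216 242  34  36 944] [231. 259.] z0 rect [ 0.768 -0.228] [0.12  0.091] 31.6
scene yel [ 250  285   39   43 1318] [269. 305.] z0 rect [ 0.834 -0.052] [0.128 0.097] 41.4
scene green [ 104    0  120  154 2090] [186.  70.] z0 rect [ 0.107 -0.971] [1.072 0.271] 24.0
scene green [    0    91   523   389 20500] [230. 318.] z0 rect [ 0.889 -0.433] [2.14  0.272] 82.6
scene green [430 273  27  30 504] [442. 289.] z0 rect [0.548 0.318] [0.066 0.085] 87.6
side red [282 293  67  42 431]
[... 382 characters left out ...]
2   0.091] 40.8
side yel [422 238  33  39 717] [438. 254.] z0 rect [ 0.838 -0.164] [0.143 0.076] 26.9
side yel [ 451  404   55   38 1218] [477. 422.] z0 rect [ 0.494 -0.518] [0.081 0.083] 14.7
side green [   39     0   601   314 27094] [289. 124.] z0 rect [1.078 1.18 ] [3.422 1.306] 74.1
side green [248 163  17  23 174] [256. 173.] z0 rect [0.74  0.491] [0.136 0.053] 48.4
side cork [  25  349  153  109 3266] [112. 416.] z0 rect [-0.006  0.003] [0.216 0.276] 79.2
scene red [ 0.451 -0.246  0.047]
scene blue [ 0.654 -0.248  0.047]
side red [ 0.452 -0.251  0.047]
side blue [ 0.655 -0.249  0.047]
scene copper bar [0.271 0.337 0.047]
scene jar [ 0.636 -0.477  0.047]
side tin [ 0.415 -0.254  0.047]
```

View pics/stand.png

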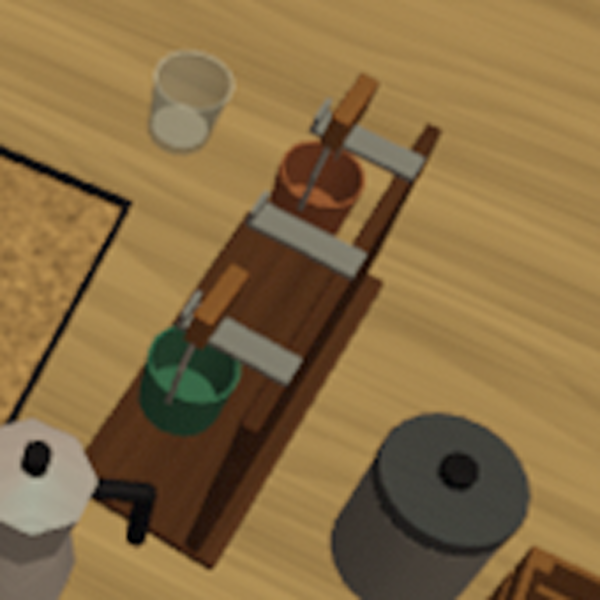

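View pics/wrist0.png

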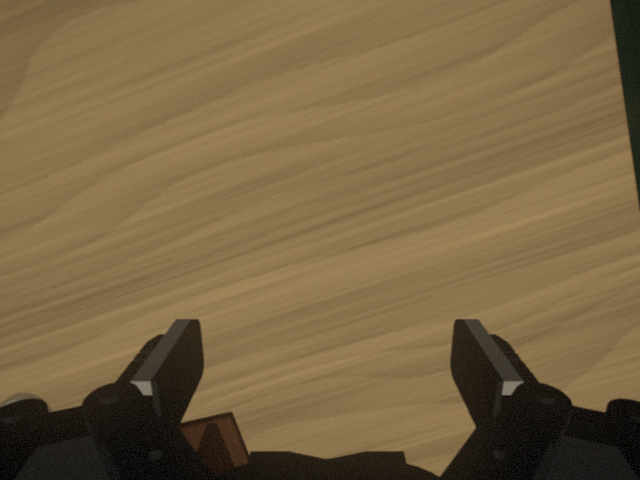

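Two pails are present (copper and green), and the middle hook is empty. The wrist view shows only bare shelf and a corner of the stand. Now I'm moving up and over to the red tin, turning the jaw line along the bands.

Request:
{"api": "servo_tool", "payload": {
  "series": [
    [[0,0,1],[0,0,0]],
    [[0,0,1],[0,0,0]],
    [[0.4,-0.5,0.4],[0,0,-1]],
    [[0.5,-0.8,0],[0,0,-1]],
    [[0.5,-0.8,0],[0,0,-1]],
    [[0.5,-0.8,0],[0,0,-1]],
    [[0.5,-0.8,0],[0,0,-1]],
    [[0.5,-0.8,0],[0,0,-1]],
    [[0.5,-0.8,0],[0,0,-1]],
    [[0.5,-0.8,0],[0,0,-1]],
    [[0.5,-0.8,0],[0,0,-1]],
    [[0.5,-0.8,0],[0,0,-1]]
  ],
  "jaw": 50
}}

```text
time_s: 1.25
eef_pos: [0.3324, 0.3952, 0.2993]
orientation: [0.642, 0.767, 0.0, -0.0]
force: [-0.0, -0.4, -0.2]
gripper_width: 0.0499
grip_force: 0.0
```

Request:
{"api": "servo_tool", "payload": {
  "series": [
    [[0.5,-0.8,0],[0,0,-1]],
    [[0.5,-0.8,0],[0,0,-1]],
    [[0.5,-0.8,0],[0,0,0]],
    [[0.5,-0.8,0],[0,0,0]],
    [[0.5,-0.8,0],[0,0,0]],
    [[0.5,-0.8,0],[0,0,0]],
    [[0.5,-0.8,0],[0,0,0]],
    [[0.5,-0.8,0],[0,0,0]],
    [[0.5,-0.8,0],[0,0,0]],
    [[0,-0.8,0],[0,0,0]],
    [[0,-0.8,0],[0,0,0]],
    [[0,-0.8,0],[0,0,0]]
  ]
}}

```text
time_s: 2.25
eef_pos: [0.4444, 0.1552, 0.2992]
orientation: [0.717, 0.697, -0.0, -0.0]
force: [-0.0, 1.0, -0.1]
gripper_width: 0.0505
grip_force: 0.0
```

Request:
{"api": "servo_tool", "payload": {
  "series": [
    [[0,-1,0],[0,0,0]],
    [[0,-1,0],[0,0,0]],
    [[0,-1,0],[0,0,0]],
    [[0,-1,0],[0,0,0]],
    [[0,-1,0],[0,0,0]],
    [[0,-1,0],[0,0,0]],
    [[0,-1,0],[0,0,0]],
    [[0,-1,0],[0,0,0]],
    [[0,0,0],[0,0,0]],
    [[0,0,0],[0,0,0]]
  ]
}}

```text
time_s: 3.08
eef_pos: [0.4443, -0.045, 0.2995]
orientation: [0.718, 0.696, 0.0, -0.0]
force: [-0.4, 1.9, 0.5]
gripper_width: 0.0504
grip_force: 0.0
```

```bash
python3 - <<'E'
from h import *
s=env.read_state();print(s["time_s"],s["eef_pos"],R.from_quat(s["orientation"]).as_matrix().round(3).tolist(),s["gripper_width"])
i,K,W=cam("wrist");save("w1",i);print(W.round(3).tolist())
E
```

```text
3.0833 [ 0.44426383 -0.04503866  0.29947647] [[0.031, 1.0, 0.0], [1.0, -0.031, 0.001], [0.001, 0.0, -1.0]] 0.05039836197641974
[[1.0, -0.029, -0.008, 0.446], [-0.03, -0.955, -0.295, 0.03], [0.001, 0.295, -0.955, 0.435], [0.0, 0.0, 0.0, 1.0]]
```

View pics/w1.png

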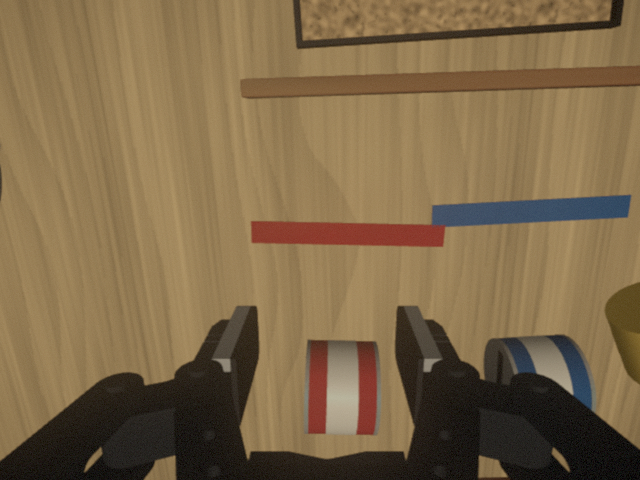

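The wrist view shows the red tin at (343,388), red band centre (348,234), blue band (531,211), and blue tin (538,370).

```bash
cat >> h.py <<'E'
def band_tin(col,name="wrist",verbose=1):
    i,K,W=cam(name); hsv=cv2.cvtColor(i,cv2.COLOR_RGB2HSV)
    m=(cv2.inRange(hsv,(0,170,60),(5,255,255))|cv2.inRange(hsv,(173,170,60),(180,255,255))) if col=="red" else cv2.inRange(hsv,(98,140,40),(122,255,255))
    m=cv2.morphologyEx(m,cv2.MORPH_CLOSE,np.ones((3,3),np.uint8))
    k,l,st,ce=cv2.connectedComponentsWithStats(m); out={"rings":[]}
    for j in range(1,k):
        if st[j,4]<150: continue
        cn=cv2.findContours((l==j).astype(np.uint8),0,1)[0][0][:,0]
        p=np.array([onz(K,W,*q,0)[:2] for q in cn],np.float32); r=cv2.minAreaRect(p)
        L=max(r[1]); S=min(r[1]); b=cv2.boxPoints(r); e=max([b[1]-b[0],b[2]-b[1]],key=np.linalg.norm); e=e*np.sign(e[0])
        if L/S>6.: out["mark"]=(np.array(r[0]),np.degrees(np.arctan2(e[1],e[0])),L,S)
        else:
            d=np.array([ray(K,W,*q)[1] for q in cn]); c=W[:3,3]
            a=np.arctan2(d[:,1],-d[:,2]); th=(a.min()+a.max())/2
            y=c[1]+np.tan(th)*(c[2]-.047); half=(a.max()-a.min())/2
            rad=np.sin(half)*np.hypot(c[1]-y,c[2]-.047)
            mid=d.mean(0); zt=.047+.045*np.cos(th); x=c[0]+mid[0]/-mid[2]*(c[2]-zt)
            out["rings"].append((round(x,4),round(y,4),round(rad,4),st[j].tolist()))
    return out
E
python3 - <<'E'
from h import *
for c in["red","blue"]: print(c,band_tin(c))
E
```

```text
red {'rings': [(np.float64(0.4768), np.float64(-0.257), np.float64(0.0396), [357, 355, 18, 80, 1049]), (np.float64(0.4292), np.float64(-0.2568), np.float64(0.0377), [309, 358, 17, 76, 945])], 'mark': (array([ 0.46444386, -0.0941637 ]), np.float32(-3.0054772), 0.2020728439092636, 0.022008642554283142)}
blue {'rings': []}
```

```bash
python3 - <<'E'
import cv2
i=cv2.imread("pics/w1.png");h=cv2.cvtColor(i,cv2.COLOR_BGR2HSV)
for u,v in[(317,342),(317,347),(317,352),(317,360),(317,400),(317,425),(317,431),(370,345),(370,430),(350,235),(530,212),(520,345),(530,380),(540,410),(200,300)]:print(u,v,h[v,u])
E
sed -i 's/(0,170,60),(5,255/(0,120,40),(8,255/; s/(173,170,60)/(170,120,40)/; s/(98,140,40),(122,/(95,90,30),(125,/' h.py
python3 - <<'E'
from h import *
for c in["red","blue"]: print(c,band_tin(c))
E
```

```text
317 342 [  9 143  80]
317 347 [  6 159  90]
317 352 [  6 168 103]
317 360 [  5 174 114]
317 400 [  4 167 136]
317 425 [  3 171 133]
317 431 [  4 169 128]
370 345 [  6 144  85]
370 430 [  3 166 132]
350 235 [  4 171 139]
530 212 [106 102 103]
520 345 [111  44  58]
530 380 [ 2 87 38]
540 410 [40 31 25]
200 300 [ 18 107 152]
red {'rings': [(np.float64(0.4764), np.float64(-0.2497), np.float64(0.0461), [355, 344, 21, 93, 1582])], 'mark': (array([ 0.42516783, -0.28542838]), np.float32(87.011024), 0.12862665951251984, 0.02128399722278118)}
blue {'rings': [(np.float64(0.6766), np.float64(-0.2415), np.float64(0.0292), [560, 349, 30, 59, 826]), (np.float64(0.6238), np.float64(-0.2226), np.float64(0.0091), [513, 354, 20, 19, 241])], 'mark': (array([ 0.65533155, -0.07535639]), np.float32(1.4997584), 0.2021859586238861, 0.0221397764980793)}
```

```bash
sed -i 's/if L\/S>6.:/if L>.17:/; s/(8,255,255)/(10,255,255)/' h.py
python3 - <<'E'
from h import *
print(band_tin("red"))
i,K,W=cam("scene")
for u,v in[(181,218),(258,148),(187,221),(260,151)]:print("batten R",onz(K,W,u,v,.03).round(3))
for u,v in[(231,257),(269,303)]:print("yellow",onz(K,W,u,v,.047).round(3))
E
```

```text
{'rings': [(np.float64(0.4294), np.float64(-0.2472), np.float64(0.0462), [307, 343, 20, 93, 1613]), (np.float64(0.4764), np.float64(-0.2497), np.float64(0.0462), [355, 344, 21, 93, 1610])], 'mark': (array([ 0.46442589, -0.09420506]), np.float32(-2.9938884), 0.20425738394260406, 0.02423660270869732)}
batten R [ 0.744 -0.43   0.03 ]
batten R [ 0.382 -0.415  0.03 ]
batten R [ 0.743 -0.407  0.03 ]
batten R [ 0.391 -0.4    0.03 ]
yellow [ 0.784 -0.207  0.047]
yellow [ 0.845 -0.036  0.047]
```

Request:
{"api": "servo_tool", "payload": {
  "series": [
    [[0,-1,0],[0,0,0]],
    [[0,-1,0],[0,0,0]],
    [[0,-1,0],[0,0,0]],
    [[0,-1,0],[0,0,0]],
    [[0,-1,0],[0,0,0]],
    [[0,-1,0],[0,0,0]],
    [[0,-1,0],[0,0,0]],
    [[0.3,-1,0],[0,0,0]],
    [[0,-1,-0.5],[0,0,-0.25]],
    [[0,-1,-1],[0,0,0]],
    [[0,-0.8,-1],[0,0,0]],
    [[0,-0.8,-1],[0,0,0]]
  ],
  "jaw": 40
}}

```text
time_s: 4.43
eef_pos: [0.4522, -0.3346, 0.2105]
orientation: [0.726, 0.688, -0.0, 0.0]
force: [1.2, 0.6, 0.0]
gripper_width: 0.0404
grip_force: 0.0
```

Request:
{"api": "servo_tool", "payload": {
  "series": [
    [[0,0,-1],[0,0,0]],
    [[0,0,-1],[0,0,0]],
    [[0,0,-1],[0,0,0]],
    [[0,0,-1],[0,0,0]],
    [[0,0,-1],[0,0,0]],
    [[0,0,-1],[0,0,0]],
    [[0,0,-0.6],[0,0,0]],
    [[0,0,0],[0,0,0]],
    [[0,0.2,0],[0,0,0]],
    [[0,0.2,0],[0,0,0]],
    [[0,0.2,0],[0,0,0]]
  ]
}}

```text
time_s: 5.35
eef_pos: [0.4529, -0.3185, 0.0481]
orientation: [0.726, 0.688, 0.0, 0.001]
force: [-0.1, -0.6, 0.1]
gripper_width: 0.0397
grip_force: 0.0
```

```bash
python3 - <<'E'
from h import *
i,K,W=cam("wrist");save("w2",i)
print(band_tin("red"))
E
```

```text
{'rings': [(np.float64(0.4286), np.float64(-0.2521), np.float64(0.0416), [142, 0, 116, 283, 23185]), (np.float64(0.4746), np.float64(-0.2551), np.float64(0.0415), [365, 0, 106, 284, 23242]), (np.float64(0.4968), np.float64(-0.3826), np.float64(0.0031), [467, 462, 23, 18, 186])]}
```

View pics/w2.png

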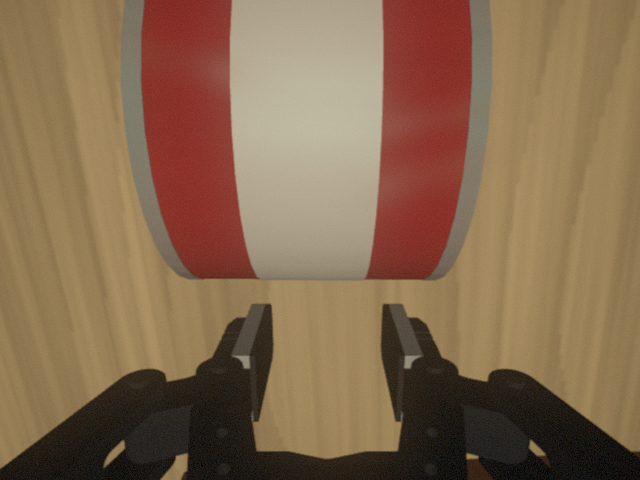

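Request:
{"api": "servo_tool", "payload": {
  "series": [
    [[0.005,0.1,0],[0,0,0]],
    [[0.005,0.1,0],[0,0,0]],
    [[0.005,0.1,0],[0,0,0]],
    [[0.005,0.1,0],[0,0,0]],
    [[0.005,0.1,0],[0,0,0]],
    [[0.005,0.1,0],[0,0,0]],
    [[0.005,0.1,0],[0,0,0]],
    [[0.005,0.1,0],[0,0,0]],
    [[0.005,0.1,0],[0,0,0]],
    [[0.005,0.1,0],[0,0,0]],
    [[0.005,0.1,0],[0,0,0]],
    [[0.005,0.1,0],[0,0,0]]
  ]
}}

```text
time_s: 6.45
eef_pos: [0.4534, -0.2884, 0.0468]
orientation: [0.726, 0.688, -0.0, -0.0]
force: [0.0, 0.0, 0.0]
gripper_width: 0.0403
grip_force: 0.1
```

Request:
{"api": "servo_tool", "payload": {
  "series": [
    [[0.005,0.1,0],[0,0,0]],
    [[0.005,0.1,0],[0,0,0]],
    [[0.005,0.1,0],[0,0,0]],
    [[0.005,0.1,0],[0,0,0]],
    [[0.005,0.1,0],[0,0,0]],
    [[0.005,0.1,0],[0,0,0]],
    [[0.005,0.1,0],[0,0,0]],
    [[0.005,0.1,0],[0,0,0]],
    [[0.005,0.1,0],[0,0,0]],
    [[0.005,0.1,0],[0,0,0]],
    [[0.005,0.1,0],[0,0,0]],
    [[0.005,0.1,0],[0,0,0]]
  ]
}}

```text
time_s: 7.45
eef_pos: [0.455, -0.2584, 0.0468]
orientation: [0.726, 0.688, -0.0, -0.0]
force: [-0.0, 0.6, 0.0]
gripper_width: 0.0401
grip_force: 0.1
```

```bash
python3 - <<'E'
from h import *
i,K,W=cam("wrist");save("w3",i)
print(band_tin("red")); print(band_tin("red","side"))
E
```

```text
{'rings': [(np.float64(0.4322), np.float64(-0.1987), np.float64(0.0468), [152, 0, 109, 321, 25690]), (np.float64(0.4773), np.float64(-0.2024), np.float64(0.0477), [371, 0, 102, 327, 25774])]}
{'rings': [(np.float64(0.4561), np.float64(0.5495), np.float64(0.0374), [164, 170, 14, 28, 179])], 'mark': (array([ 0.46330029, -0.12225386]), np.float32(-3.0426438), 0.2021813690662384, 0.08045297861099243)}
```

View pics/w3.png

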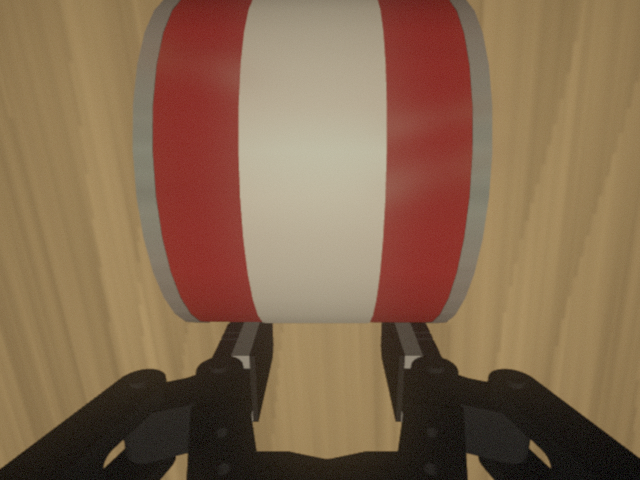

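Contact is even on both fingers, and about 107 mm remains.

Request:
{"api": "servo_tool", "payload": {
  "series": [
    [[0.005,0.1,0],[0,0,0]],
    [[0.005,0.1,0],[0,0,0]],
    [[0.005,0.1,0],[0,0,0]],
    [[0.005,0.1,0],[0,0,0]],
    [[0.005,0.1,0],[0,0,0]],
    [[0.005,0.1,0],[0,0,0]],
    [[0.005,0.1,0],[0,0,0]],
    [[0.005,0.1,0],[0,0,0]],
    [[0.005,0.1,0],[0,0,0]],
    [[0.005,0.1,0],[0,0,0]],
    [[0.005,0.1,0],[0,0,0]],
    [[0.005,0.1,0],[0,0,0]]
  ]
}}

```text
time_s: 8.6
eef_pos: [0.4565, -0.2284, 0.0468]
orientation: [0.726, 0.688, -0.0, -0.0]
force: [-0.2, -0.3, 0.6]
gripper_width: 0.0401
grip_force: 0.1
```

Request:
{"api": "servo_tool", "payload": {
  "series": [
    [[0.005,0.1,0],[0,0,0]],
    [[0.005,0.1,0],[0,0,0]],
    [[0.005,0.1,0],[0,0,0]],
    [[0.005,0.1,0],[0,0,0]],
    [[0.005,0.1,0],[0,0,0]],
    [[0.005,0.1,0],[0,0,0]],
    [[0.005,0.1,0],[0,0,0]],
    [[0.005,0.1,0],[0,0,0]],
    [[0.005,0.1,0],[0,0,0]],
    [[0.005,0.1,0],[0,0,0]],
    [[0.005,0.1,0],[0,0,0]],
    [[0.005,0.1,0],[0,0,0]]
  ]
}}

```text
time_s: 9.6
eef_pos: [0.458, -0.1984, 0.0468]
orientation: [0.726, 0.688, 0.0, -0.0]
force: [0.1, 0.4, 0.4]
gripper_width: 0.04
grip_force: 0.1
```

Request:
{"api": "servo_tool", "payload": {
  "series": [
    [[0.005,0.1,0],[0,0,0]],
    [[0.005,0.1,0],[0,0,0]],
    [[0.005,0.1,0],[0,0,0]],
    [[0.005,0.1,0],[0,0,0]],
    [[0.005,0.1,0],[0,0,0]],
    [[0.005,0.1,0],[0,0,0]],
    [[0.005,0.08,0],[0,0,0]],
    [[0.005,0.08,0],[0,0,0]],
    [[0.005,0.08,0],[0,0,0]],
    [[0.005,0.06,0],[0,0,0]],
    [[0,0.06,0],[0,0,0]],
    [[0,0.06,0],[0,0,0]]
  ]
}}

```text
time_s: 10.6
eef_pos: [0.4592, -0.173, 0.0468]
orientation: [0.726, 0.688, -0.0, -0.0]
force: [0.7, -0.3, -0.4]
gripper_width: 0.04
grip_force: 0.0
```

```bash
python3 - <<'E'
from h import *
print(band_tin("red"),env.read_state()["eef_pos"])
E
```

```text
{'rings': [(np.float64(0.4369), np.float64(-0.1146), np.float64(0.0475), [155, 0, 109, 326, 25819]), (np.float64(0.4818), np.float64(-0.1179), np.float64(0.048), [373, 0, 102, 329, 25875]), (np.float64(0.4183), np.float64(-0.0912), np.float64(0.0093), [71, 68, 68, 64, 3715]), (np.float64(0.5045), np.float64(-0.0979), np.float64(0.0096), [492, 68, 97, 63, 5670])]} [ 0.45916263 -0.17272799  0.04671991]
```

Request:
{"api": "servo_tool", "payload": {
  "series": [
    [[0.005,0.08,0],[0,0,0]],
    [[0.005,0.08,0],[0,0,0]],
    [[0.005,0.08,0],[0,0,0]],
    [[0.005,0.07,0],[0,0,0]],
    [[0.005,0.06,0],[0,0,0]],
    [[0.005,0.06,0],[0,0,0]],
    [[0.005,0.06,0],[0,0,0]],
    [[0,0.05,0],[0,0,0]],
    [[0,0.05,0],[0,0,0]],
    [[0,0.04,0],[0,0,0]],
    [[0,0.04,0],[0,0,0]],
    [[0,0,0],[0,0,0]]
  ]
}}

```text
time_s: 11.65
eef_pos: [0.4601, -0.1562, 0.0468]
orientation: [0.726, 0.688, 0.0, -0.0]
force: [0.2, 0.1, -0.4]
gripper_width: 0.04
grip_force: 0.0
```

Request:
{"api": "servo_tool", "payload": {
  "series": [
    [[0,0,0],[0,0,0]],
    [[0,0,0],[0,0,0]],
    [[0,-0.1,0],[0,0,0]],
    [[0,-0.5,0],[0,0,0]],
    [[0,-1,0],[0,0,0]],
    [[0,-0.5,1],[0,0,0]],
    [[0,0,1],[0,0,0]],
    [[0,0,1],[0,0,0]],
    [[0,0,1],[0,0,0]],
    [[0,0.5,1],[0,0,0]],
    [[0,1,1],[0,0,0]],
    [[0,0,0],[0,0,0]]
  ]
}}

```text
time_s: 12.65
eef_pos: [0.4628, -0.1685, 0.2007]
orientation: [0.725, 0.689, 0.003, 0.002]
force: [1.2, 0.6, 1.5]
gripper_width: 0.0402
grip_force: 0.0
```

```bash
python3 - <<'E'
from h import *
print(band_tin("red"),env.read_state()["eef_pos"])
i,K,W=cam("wrist");save("w4",i)
E
```

```text
{'rings': [(np.float64(0.4371), np.float64(-0.0958), np.float64(0.0467), [256, 39, 37, 152, 4624]), (np.float64(0.4832), np.float64(-0.0982), np.float64(0.0468), [341, 39, 35, 152, 4621]), (np.float64(0.4067), np.float64(-0.0901), np.float64(0.0109), [186, 95, 63, 34, 2017]), (np.float64(0.5175), np.float64(-0.097), np.float64(0.0114), [383, 96, 77, 34, 2508]), (np.float64(0.5682), np.float64(-0.3903), np.float64(0.0073), [467, 460, 27, 20, 236])]} [ 0.46198263 -0.16943409  0.19881456]
```

View pics/w4.png

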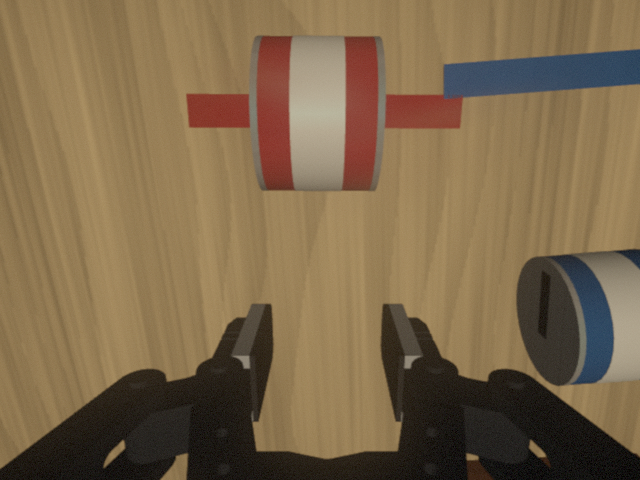

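The red tin lies square on its band but 3 mm short, so I'm giving it one gentle nudge.

Request:
{"api": "servo_tool", "payload": {
  "series": [
    [[0,-0.5,-1],[0,0,0]],
    [[0,0,-1],[0,0,0]],
    [[0,0,-1],[0,0,0]],
    [[0,0,-1],[0,0,0]],
    [[0,0,-1],[0,0,0]],
    [[0,0,-1],[0,0,0]],
    [[0,0.2,-0.1],[0,0,0]],
    [[0,0.2,0],[0,0,0]],
    [[0,0.2,0],[0,0,0]],
    [[0,0.1,0],[0,0,0]],
    [[0,0,0],[0,0,0]]
  ]
}}

```text
time_s: 13.67
eef_pos: [0.4611, -0.1657, 0.0455]
orientation: [0.725, 0.688, 0.001, 0.001]
force: [0.3, 0.6, -0.8]
gripper_width: 0.04
grip_force: 0.0
```

Next I advance to y of about -0.1533.

Request:
{"api": "servo_tool", "payload": {
  "series": [
    [[0,0.1,0],[0,0,0]],
    [[0,0.1,0],[0,0,0]],
    [[0,0.06,0],[0,0,0]],
    [[0,0.06,0],[0,0,0]],
    [[0,0.05,0],[0,0,0]],
    [[0,0.05,0],[0,0,0]],
    [[0,0.04,0],[0,0,0]],
    [[0,0.04,0],[0,0,0]],
    [[0,0,0],[0,0,0]],
    [[0,0,0],[0,0,0]]
  ]
}}

```text
time_s: 14.5
eef_pos: [0.4601, -0.1539, 0.0443]
orientation: [0.726, 0.688, -0.0, -0.0]
force: [-0.3, -0.1, 0.6]
gripper_width: 0.0402
grip_force: 0.0
```

Request:
{"api": "servo_tool", "payload": {
  "series": [
    [[0,-0.1,0],[0,0,0]],
    [[0,-0.4,0],[0,0,0]],
    [[0,-0.8,0],[0,0,0]],
    [[0,-1,1],[0,0,0]],
    [[0,-1,1],[0,0,0]],
    [[0,-1,1],[0,0,0]],
    [[0,0,1],[0,0,0]],
    [[0,0,1],[0,0,0]],
    [[1,0,1],[0,0,0.75]],
    [[1,0,0],[0,0,0]],
    [[1,0,0],[0,0,0]],
    [[1,0,0],[0,0,0]]
  ]
}}

```text
time_s: 15.5
eef_pos: [0.5612, -0.2623, 0.1948]
orientation: [0.698, 0.716, 0.0, 0.0]
force: [0.6, -0.2, 0.5]
gripper_width: 0.04
grip_force: 0.0
```

Request:
{"api": "servo_tool", "payload": {
  "series": [
    [[1,0,1],[0,0,0]],
    [[1,0,1],[0,0,0]],
    [[0.8,0.4,1],[0,0,0]],
    [[0,0.8,0],[0,0,0]],
    [[0,0.8,0],[0,0,0]],
    [[0,0.8,0],[0,0,0]],
    [[0,0.8,0],[0,0,0]],
    [[0,0,0],[0,0,0]],
    [[0,0,0],[0,0,0]]
  ]
}}

```text
time_s: 16.25
eef_pos: [0.6304, -0.1707, 0.269]
orientation: [0.697, 0.717, -0.0, -0.0]
force: [0.1, -0.7, 1.0]
gripper_width: 0.0406
grip_force: 0.0
```

```bash
python3 - <<'E'
from h import *
s=env.read_state();print(s["eef_pos"],R.from_quat(s["orientation"]).as_matrix()[:,1])
print(band_tin("red"));print(band_tin("blue"))
i,K,W=cam("wrist");save("w5",i)
E
```

```text
[ 0.63038251 -0.17071511  0.26903107] [ 9.99631978e-01  2.71260334e-02 -2.96134215e-04]
{'rings': [(np.float64(0.4413), np.float64(-0.0933), np.float64(0.0467), [37, 36, 53, 126, 2967]), (np.float64(0.4879), np.float64(-0.096), np.float64(0.0466), [107, 42, 45, 125, 2967]), (np.float64(0.5526), np.float64(-0.0973), np.float64(0.0119), [181, 94, 78, 34, 2156])]}
{'rings': [(np.float64(0.6713), np.float64(-0.0762), np.float64(0.0105), [311, 73, 162, 27, 3032]), (np.float64(0.6319), np.float64(-0.2609), np.float64(0.0209), [319, 276, 19, 47, 673]), (np.float64(0.6778), np.float64(-0.2601), np.float64(0.0204), [379, 277, 19, 46, 474])]}
```

View pics/w5.png

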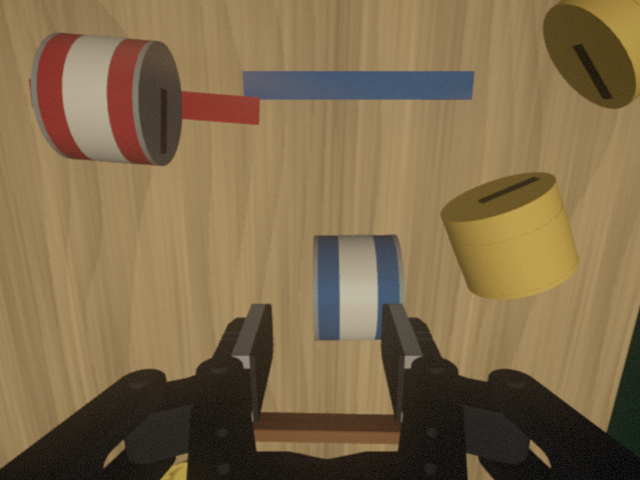

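The blue tin spans u 314–402, v 235–340, with its band above at (358,85). The red tin sits well. A yellow look-alike lies at about (510,235), so I'm checking clearance to it.

```bash
python3 - <<'E'
from h import *
i,K,W=cam("wrist");c=W[:3,3]
for u in(328,388):
    a=[np.arctan2(d[1],-d[2]) for d in(ray(K,W,u,v)[1] for v in(234.5,340))];th=sum(a)/2
    y=c[1]+np.tan(th)*(c[2]-.047);print(u,y,np.sin(abs(a[0]-a[1])/2)*np.hypot(c[1]-y,c[2]-.047), onz(K,W,u,(234.5+340)/2,.092)[0])
for u in(314,402):print("ends",onz(K,W,u,280,.092))
for u,v in((441,212),(467,295),(578,258)):print("yel",onz(K,W,u,v,.09).round(3),onz(K,W,u,v,.047).round(3))
E
```

```text
328 -0.2500257998192458 0.04721276829597127 0.6311313934799847
388 -0.24875972872514485 0.0472274361795821 0.6786977849492752
ends [ 0.61994091 -0.22554314  0.092     ]
ends [ 0.68932656 -0.22390455  0.092     ]
yel [ 0.715 -0.169  0.09 ] [ 0.727 -0.179  0.047]
yel [ 0.743 -0.236  0.09 ] [ 0.759 -0.255  0.047]
yel [ 0.826 -0.203  0.09 ] [ 0.853 -0.217  0.047]
```

Request:
{"api": "servo_tool", "payload": {
  "series": [
    [[0.5,-1,0],[0,0,0]],
    [[0.5,-1,0],[0,0,0]],
    [[0,-1,0],[0,0,0]],
    [[0,-1,0],[0,0,0]],
    [[0,-1,-0.5],[0,0,0]],
    [[0,-1,-1],[0,0,0]],
    [[0,-0.6,-1],[0,0,0]],
    [[0,0,-1],[0,0,0]],
    [[0,0,-1],[0,0,0]],
    [[0,0,-1],[0,0,0]],
    [[0,0,-1],[0,0,0]],
    [[0,0,-1],[0,0,0]]
  ]
}}

```text
time_s: 17.45
eef_pos: [0.6543, -0.3379, 0.0805]
orientation: [0.699, 0.715, -0.0, 0.0]
force: [0.3, -0.8, 0.4]
gripper_width: 0.0402
grip_force: 0.0
```

Request:
{"api": "servo_tool", "payload": {
  "series": [
    [[0,0,-1],[0,0,0]],
    [[0,0.2,-0.4],[0,0,0]],
    [[0,0.3,0],[0,0,0]],
    [[0,0.3,0],[0,0,0]],
    [[0,0.2,0],[0,0,0]],
    [[0,0,0],[0,0,0]]
  ]
}}

```text
time_s: 17.95
eef_pos: [0.6569, -0.3096, 0.049]
orientation: [0.697, 0.717, 0.001, 0.001]
force: [0.1, 0.6, -0.1]
gripper_width: 0.0402
grip_force: 0.0
```

```bash
python3 - <<'E'
from h import *
s=env.read_state();print(s["eef_pos"],R.from_quat(s["orientation"]).as_matrix()[:,1])
print(band_tin("blue"))
E
```

```text
[ 0.65693438 -0.3096288   0.04900795] [0.9996187  0.02742976 0.0031725 ]
{'rings': [(np.float64(0.6325), np.float64(-0.2511), np.float64(0.0455), [177, 0, 95, 309, 21560]), (np.float64(0.6784), np.float64(-0.2492), np.float64(0.0452), [400, 0, 91, 307, 20189])]}
```

Request:
{"api": "servo_tool", "payload": {
  "series": [
    [[0,0.06,0],[0,0,0]],
    [[0,0.1,0],[0,0,0]],
    [[0,0.1,0],[0,0,0]],
    [[0,0.1,0],[0,0,0]],
    [[0,0.1,0],[0,0,0]],
    [[0,0.1,0],[0,0,0]],
    [[0,0.1,0],[0,0,0]],
    [[-0.005,0.1,0],[0,0,0]],
    [[-0.005,0.1,0],[0,0,0]],
    [[-0.005,0.1,0],[0,0,0]],
    [[-0.005,0.1,0],[0,0,0]],
    [[-0.005,0.1,0],[0,0,0]]
  ]
}}

```text
time_s: 19.0
eef_pos: [0.6544, -0.2821, 0.0468]
orientation: [0.698, 0.716, 0.0, -0.0]
force: [0.1, -0.9, 0.2]
gripper_width: 0.04
grip_force: 0.0
```

Request:
{"api": "servo_tool", "payload": {
  "series": [
    [[0,0.1,0],[0,0,0]],
    [[0,0.1,0],[0,0,0]],
    [[0,0.1,0],[0,0,0]],
    [[0,0.1,0],[0,0,0]],
    [[0,0.1,0],[0,0,0]],
    [[0,0.1,0],[0,0,0]],
    [[-0.005,0.1,0],[0,0,0]],
    [[-0.005,0.1,0],[0,0,0]],
    [[-0.005,0.1,0],[0,0,0]],
    [[-0.005,0.1,0],[0,0,0]],
    [[-0.005,0.1,0],[0,0,0]],
    [[-0.005,0.1,0],[0,0,0]]
  ]
}}

```text
time_s: 20.0
eef_pos: [0.6537, -0.2521, 0.0468]
orientation: [0.698, 0.716, 0.0, -0.0]
force: [-0.1, -0.3, -0.8]
gripper_width: 0.0402
grip_force: 0.0
```

Request:
{"api": "servo_tool", "payload": {
  "series": [
    [[0,0.1,0],[0,0,0]],
    [[0,0.1,0],[0,0,0]],
    [[0,0.1,0],[0,0,0]],
    [[0,0.1,0],[0,0,0]],
    [[0,0.1,0],[0,0,0]],
    [[0,0.1,0],[0,0,0]],
    [[-0.005,0.1,0],[0,0,0]],
    [[-0.005,0.1,0],[0,0,0]],
    [[-0.005,0.1,0],[0,0,0]],
    [[-0.005,0.1,0],[0,0,0]],
    [[-0.005,0.1,0],[0,0,0]],
    [[-0.005,0.1,0],[0,0,0]]
  ]
}}

```text
time_s: 21.0
eef_pos: [0.6529, -0.2222, 0.0468]
orientation: [0.698, 0.716, -0.0, -0.0]
force: [-0.0, -0.4, 0.3]
gripper_width: 0.04
grip_force: 0.0
```

Request:
{"api": "servo_tool", "payload": {
  "series": [
    [[0,0.1,0],[0,0,0]],
    [[0,0.1,0],[0,0,0]],
    [[0,0.1,0],[0,0,0]],
    [[0,0.1,0],[0,0,0]],
    [[0,0.1,0],[0,0,0]],
    [[0,0.1,0],[0,0,0]],
    [[-0.005,0.1,0],[0,0,0]],
    [[-0.005,0.1,0],[0,0,0]],
    [[-0.005,0.1,0],[0,0,0]],
    [[-0.005,0.1,0],[0,0,0]],
    [[-0.005,0.1,0],[0,0,0]],
    [[-0.005,0.1,0],[0,0,0]]
  ]
}}

```text
time_s: 22.0
eef_pos: [0.6522, -0.1921, 0.0468]
orientation: [0.698, 0.716, 0.0, -0.0]
force: [0.9, 0.1, -0.8]
gripper_width: 0.0404
grip_force: 0.0
```

Request:
{"api": "servo_tool", "payload": {
  "series": [
    [[0,0.1,0],[0,0,0]],
    [[0,0.1,0],[0,0,0]],
    [[0,0.1,0],[0,0,0]],
    [[0,0.1,0],[0,0,0]],
    [[0,0.1,0],[0,0,0]],
    [[0,0.1,0],[0,0,0]],
    [[-0.005,0.09,0],[0,0,0]],
    [[-0.005,0.08,0],[0,0,0]],
    [[-0.005,0.08,0],[0,0,0]],
    [[-0.005,0.07,0],[0,0,0]],
    [[-0.005,0.07,0],[0,0,0]],
    [[-0.005,0.06,0],[0,0,0]]
  ]
}}

```text
time_s: 23.0
eef_pos: [0.6514, -0.166, 0.0468]
orientation: [0.698, 0.716, 0.0, -0.0]
force: [0.3, 0.4, 0.2]
gripper_width: 0.0401
grip_force: 0.0
```

```bash
python3 - <<'E'
from h import *
s=env.read_state();print(s["eef_pos"],R.from_quat(s["orientation"]).as_matrix()[:,1])
print(band_tin("blue"))
E
```

```text
[ 0.65144313 -0.16595652  0.04678992] [ 9.99691912e-01  2.48209789e-02 -2.60779026e-05]
{'rings': [(np.float64(0.6287), np.float64(-0.1091), np.float64(0.0468), [179, 0, 95, 322, 23785]), (np.float64(0.6736), np.float64(-0.1076), np.float64(0.0466), [403, 0, 95, 321, 21603]), (np.float64(0.6151), np.float64(-0.0735), np.float64(0.002), [142, 37, 25, 16, 156]), (np.float64(0.6935), np.float64(-0.0774), np.float64(0.0088), [509, 38, 97, 64, 5431]), (np.float64(0.608), np.float64(-0.0824), np.float64(0.007), [81, 49, 81, 52, 3389])]}
```

Request:
{"api": "servo_tool", "payload": {
  "series": [
    [[0,0.07,0],[0,0,0]],
    [[0,0.08,0],[0,0,0]],
    [[0,0.08,0],[0,0,0]],
    [[0,0.08,0],[0,0,0]],
    [[0,0.08,0],[0,0,0]],
    [[0,0.08,0],[0,0,0]],
    [[-0.005,0.08,0],[0,0,0]],
    [[-0.005,0.07,0],[0,0,0]],
    [[-0.005,0.06,0],[0,0,0]],
    [[-0.005,0.06,0],[0,0,0]],
    [[-0.005,0.05,0],[0,0,0]],
    [[-0.005,0.05,0],[0,0,0]]
  ]
}}

```text
time_s: 24.05
eef_pos: [0.6506, -0.1451, 0.0468]
orientation: [0.698, 0.716, -0.0, -0.0]
force: [-0.2, -0.4, -0.4]
gripper_width: 0.0405
grip_force: 0.0
```

Request:
{"api": "servo_tool", "payload": {
  "series": [
    [[0,0.06,0],[0,0,0]],
    [[0,0.06,0],[0,0,0]],
    [[0,0.06,0],[0,0,0]],
    [[0,0.06,0],[0,0,0]],
    [[0,0.05,0],[0,0,0]],
    [[0,0.05,0],[0,0,0]],
    [[0,0.03,0],[0,0,0]],
    [[0,0.03,0],[0,0,0]],
    [[0,0,0],[0,0,0]],
    [[0,0,0],[0,0,0]]
  ]
}}

```text
time_s: 24.88
eef_pos: [0.6507, -0.1351, 0.0468]
orientation: [0.698, 0.716, -0.0, -0.0]
force: [-0.2, 0.1, -0.7]
gripper_width: 0.0401
grip_force: 0.0
```

Request:
{"api": "servo_tool", "payload": {
  "series": [
    [[0,-0.1,0],[0,0,0]],
    [[0,-0.4,0],[0,0,0]],
    [[0,-0.8,0],[0,0,0]],
    [[0,-1,0],[0,0,0]],
    [[0,-0.5,1],[0,0,0]],
    [[0,0,1],[0,0,0]],
    [[0,0,1],[0,0,0]],
    [[-0.5,0,1],[0,0,0]],
    [[-1,0,1],[0,0,0]],
    [[-1,0,1],[0,0,0]],
    [[0,0,1],[0,0,0]],
    [[0,0,0],[0,0,0]]
  ]
}}

```text
time_s: 25.88
eef_pos: [0.5882, -0.2083, 0.2276]
orientation: [0.699, 0.715, 0.002, 0.003]
force: [1.6, -0.8, 1.2]
gripper_width: 0.0397
grip_force: 0.0
```

```bash
python3 - <<'E'
from h import *
s=env.read_state();print(s["eef_pos"],R.from_quat(s["orientation"]).as_matrix()[:,1])
print(band_tin("blue"));print(band_tin("red"))
i,K,W=cam("wrist");save("w6",i)
E
```

```text
[ 0.58823856 -0.20828985  0.22762545] [0.99974086 0.02156938 0.00727878]
{'rings': [(np.float64(0.6273), np.float64(-0.0838), np.float64(0.0214), [383, 0, 32, 71, 1837]), (np.float64(0.6753), np.float64(-0.0789), np.float64(0.0178), [466, 0, 34, 60, 1436]), (np.float64(0.5841), np.float64(-0.0837), np.float64(0.0101), [284, 18, 79, 33, 2471]), (np.float64(0.7004), np.float64(-0.0806), np.float64(0.01), [501, 18, 47, 33, 1335])]}
{'rings': [(np.float64(0.4385), np.float64(-0.1037), np.float64(0.0361), [46, 0, 65, 118, 3334]), (np.float64(0.4853), np.float64(-0.1044), np.float64(0.0382), [132, 0, 51, 124, 3542]), (np.float64(0.4199), np.float64(-0.0942), np.float64(0.0101), [33, 28, 12, 34, 209]), (np.float64(0.5445), np.float64(-0.1016), np.float64(0.0118), [210, 42, 91, 41, 2966])]}
```

View pics/w6.png

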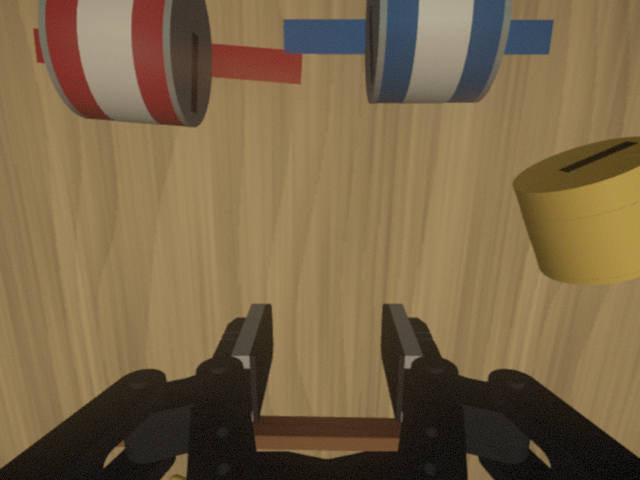

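Both tins sit on their bands, but they are cropped at the image top. I'll hover higher on the way to the pails and measure both.

Request:
{"api": "servo_tool", "payload": {
  "series": [
    [[0,0.5,1],[0,0,0]],
    [[0,1,1],[0,0,0]],
    [[0,1,1],[0,0,0]],
    [[-0.5,1,1],[0,0,0]],
    [[-0.5,1,1],[0,0,0]],
    [[-0.5,1,0],[0,0,0]],
    [[0,0.5,0],[0,0,0]],
    [[0,0,0],[0,0,0]],
    [[0,0,0],[0,0,0]],
    [[0,0,0],[0,0,0]]
  ],
  "jaw": 60
}}

```text
time_s: 26.87
eef_pos: [0.5506, -0.0562, 0.3459]
orientation: [0.699, 0.715, -0.001, -0.0]
force: [0.6, -0.3, 0.2]
gripper_width: 0.0599
grip_force: 0.0
```

```bash
python3 - <<'E'
from h import *
s=env.read_state();print(s["eef_pos"],R.from_quat(s["orientation"]).as_matrix()[:,1])
print(band_tin("blue"));print(band_tin("red"))
i,K,W=cam("wrist");save("w7",i)
E
```

```text
[ 0.55062519 -0.05620463  0.34589932] [ 0.99971632  0.02376709 -0.00154783]
{'rings': [(np.float64(0.7021), np.float64(-0.0641), np.float64(0.0091), [476, 191, 32, 18, 552]), (np.float64(0.6757), np.float64(-0.0802), np.float64(0.0188), [452, 196, 17, 37, 474]), (np.float64(0.6278), np.float64(-0.0885), np.float64(0.0164), [401, 205, 17, 32, 456])]}
{'rings': [(np.float64(0.439), np.float64(-0.0937), np.float64(0.046), [197, 176, 29, 89, 1561]), (np.float64(0.4858), np.float64(-0.0963), np.float64(0.0464), [248, 179, 25, 90, 1560]), (np.float64(0.4113), np.float64(-0.0789), np.float64(0.0107), [163, 195, 32, 22, 617]), (np.float64(0.5341), np.float64(-0.0862), np.float64(0.0115), [280, 204, 61, 24, 1193])]}
```

View pics/w7.png

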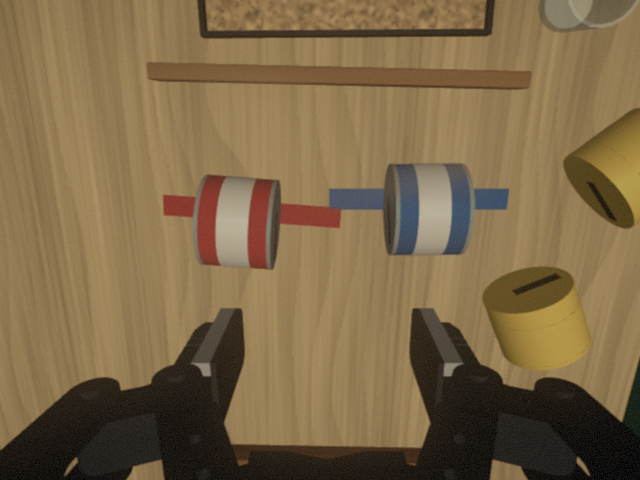

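Both tins are on their bands, red at (238,222) and blue at (430,209). The cork tray is at the top. Blue still needs an accurate silhouette from its sleeve.

```bash
cat >> h.py <<'E'
def sleeve(i,K,W,box):
    u0,u1,v0,v1=box; hsv=cv2.cvtColor(i,cv2.COLOR_RGB2HSV)
    m=np.zeros(i.shape[:2],np.uint8); m[v0:v1,u0:u1]=(hsv[v0:v1,u0:u1,1]<75)*255
    k,l,st,ce=cv2.connectedComponentsWithStats(m); j=1+st[1:,4].argmax()
    q=np.argwhere(l==j)[:,::-1]; d=np.array([ray(K,W,*p)[1] for p in q]); a=np.arctan2(d[:,1],-d[:,2]); c=W[:3,3]
    th=(a.min()+a.max())/2; y=c[1]+np.tan(th)*(c[2]-.047)
    return y,np.sin((a.max()-a.min())/2)*np.hypot(c[1]-y,c[2]-.047),st[j],onz(K,W,*ce[j],.08)[0]
E
python3 - <<'E'
from h import *
i,K,W=cam("wrist")
print(sleeve(i,K,W,(412,455,140,275)),sleeve(i,K,W,(218,255,150,290)))
hsv=cv2.cvtColor(i,cv2.COLOR_RGB2HSV)
for u in(345,365,380,480,495):
    col=hsv[180:220,u]; r=np.where((col[:,0]>90)&(col[:,0]<130))[0]+180; print(u,onz(K,W,u,(r.min()+r.max())/2,0).round(4),len(r))
i,K,W=cam("scene");save("s2",cv2.resize(i[100:400,200:600],(800,600)))
E
```

```text
(np.float64(-0.07682769958843458), np.float64(0.04690203765377027), array([ 412,  164,   43,   91, 3552], dtype=int32), np.float64(0.6524219368712236)) (np.float64(-0.09531303688801279), np.float64(0.046873751253614475), array([ 218,  177,   37,   91, 2674], dtype=int32), np.float64(0.4599020421067396))
345 [ 0.571  -0.0773  0.    ] 19
365 [ 0.5939 -0.0768  0.    ] 19
380 [ 0.6111 -0.0764  0.    ] 19
480 [ 0.7255 -0.0732  0.    ] 20
495 [ 0.7426 -0.0728  0.    ] 20
```

```bash
python3 - <<'E'
from h import *
i,K,W=cam("scene")
for n,u,v,z in[("copper bar",489.7,211.2,.232),("green bar",452.3,265,.232),("mid hook",477.5,247.5,.2)]:print(n,onz(K,W,u,v,z).round(3))
hsv=cv2.cvtColor(i,cv2.COLOR_RGB2HSV)
m=cv2.inRange(hsv,(8,50,110),(24,140,255)); 
# cork quad: dark rim -> find dark pixels in tray region
d=cv2.inRange(hsv,(0,0,0),(180,255,60)); d[:, :330]=0; d[:,432:]=0; d[:215]=0; d[315:]=0
k,l,st,ce=cv2.connectedComponentsWithStats(d)
j=1+st[1:,4].argmax();print(st[j])
cn=np.argwhere(l==j)[:,::-1]
p=np.array([onz(K,W,*q,.014)[:2] for q in cn],np.float32);print(cv2.minAreaRect(p),cv2.boxPoints(cv2.minAreaRect(p)))
E
```

```text
copper bar [0.437 0.348 0.232]
green bar [0.629 0.329 0.232]
mid hook [0.529 0.36  0.2  ]
[341 221  86  90 411]
((0.5663186311721802, 0.15716522932052612), (0.2926764190196991, 0.12912605702877045), 1.7510766983032227) [[0.41807592 0.2172264 ]
 [0.42202163 0.08816066]
 [0.71456134 0.09710406]
 [0.71061563 0.2261698 ]]
```

View pics/s2.png

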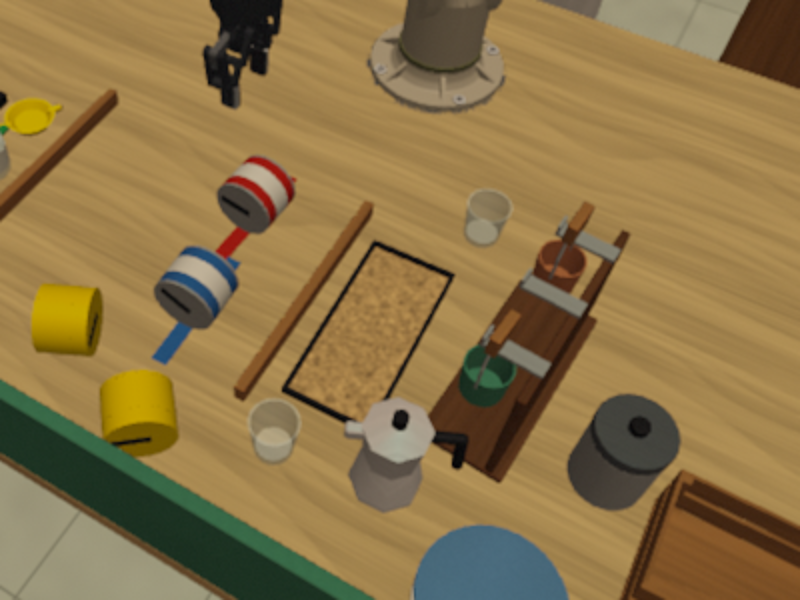

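I saw the tray, with the copper bar at scene ~(490,211) and the green bar at ~(452,265). Next I hover over the stand with the jaws turned to span the bars.

Request:
{"api": "servo_tool", "payload": {
  "series": [
    [[-0.2,0.9,0.4],[0,0,1]],
    [[-0.2,0.9,0.4],[0,0,1]],
    [[-0.2,0.9,0.4],[0,0,1]],
    [[-0.3,0.9,0.4],[0,0,1]],
    [[-0.3,0.9,0.4],[0,0,1]],
    [[-0.3,0.9,0.4],[0,0,1]],
    [[-0.3,1,0.4],[0,0,1]],
    [[-0.3,1,0.2],[0,0,1]],
    [[-0.3,1,0],[0,0,1]],
    [[-0.4,1,0],[0,0,1]],
    [[-0.4,1,0],[0,0,1]],
    [[-0.4,1,0],[0,0,1]]
  ]
}}

```text
time_s: 28.17
eef_pos: [0.4603, 0.2306, 0.4219]
orientation: [0.142, 0.99, 0.0, 0.0]
force: [1.5, 1.4, -0.4]
gripper_width: 0.0601
grip_force: 0.0
```

Request:
{"api": "servo_tool", "payload": {
  "series": [
    [[-0.4,1,0],[0,0,1]],
    [[0,1,0],[0,0,1]],
    [[0,0.7,0],[0,0,0.4]],
    [[0,0,0],[0,0,0]],
    [[0,0,0],[0,0,0]],
    [[0,0,0],[0,0,0]]
  ]
}}

```text
time_s: 28.67
eef_pos: [0.4513, 0.2962, 0.4218]
orientation: [0.02, 1.0, -0.0, 0.0]
force: [0.1, -0.1, 0.0]
gripper_width: 0.0602
grip_force: 0.0
```

```bash
python3 - <<'E'
from h import *
s=env.read_state();print(s["time_s"],s["eef_pos"],R.from_quat(s["orientation"]).as_matrix()[:,1])
i,K,W=cam("wrist");save("w8",i)
E
```

```text
28.6667 [0.45127303 0.2961512  0.42178368] [ 4.08060453e-02  9.99166796e-01 -7.61725561e-04]
```

View pics/w8.png

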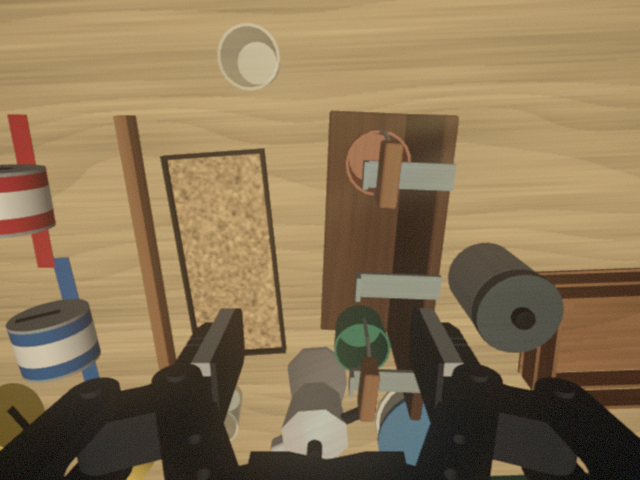

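The wrist view shows the copper bar at (390,175), green bar at ~(369,390), tray quad (163,157)–(285,350), moka below at (315,420), and canister at (515,310).

```bash
python3 - <<'E'
from h import *
i,K,W=cam("wrist");hsv=cv2.cvtColor(i,cv2.COLOR_RGB2HSV)
for u,v in[(392,175),(380,190),(369,400),(362,400),(340,300),(365,375)]:print(u,v,hsv[v,u])
m=cv2.inRange(hsv,(7,120,75),(15,255,255)); 
for n,(u0,u1,v0,v1) in dict(cop=(360,415,125,220),gre=(345,395,340,430)).items():
    q=np.zeros_like(m);q[v0:v1,u0:u1]=m[v0:v1,u0:u1]
    k,l,st,ce=cv2.connectedComponentsWithStats(q);j=1+st[1:,4].argmax();print(n,st[j],ce[j].round(1))
    print(["%d:%s"%(v,np.where(l[v]==j)[0][[0,-1]]) for v in range(st[j,1],st[j,1]+st[j,3],5)])
# stand board and hooks; tray from this view
for n,u,v,z in[("cop top",392.5,175.8,.232),("hook mid lip",356,287,.2),("tray c00",163,157,.014),("c01",265,149,.014),("c10",195,356,.014),("c11",285,351,.014),("board",460,115,.0),("base",330,111,.0)]:print(n,onz(K,W,u,v,z).round(4))
E
```

```text
392 175 [ 15 124 150]
380 190 [ 14 131  99]
369 400 [ 14 130 149]
362 400 [ 13 138 116]
340 300 [ 15 131 103]
365 375 [ 13 127 110]
cop [ 360  125   52   95 3012] [382.  171.7]
['125:[361 404]', '130:[362 402]', '135:[360 403]', '140:[360 408]', '145:[360 408]', '150:[360 409]', '155:[360 411]', '160:[360 411]', '165:[360 399]', '170:[360 399]', '175:[360 398]', '180:[360 398]', '185:[360 397]', '190:[360 398]', '195:[360 399]', '200:[360 398]', '205:[360 398]', '210:[360 397]', '215:[360 396]']
gre [359 357  20  64 865] [369.  391.2]
['357:[364 366]', '362:[363 376]', '367:[365 375]', '372:[367 376]', '377:[364 378]', '382:[363 378]', '387:[362 377]', '392:[363 377]', '397:[361 376]', '402:[360 376]', '407:[361 375]', '412:[360 374]', '417:[359 374]']
cop top [0.4239 0.3468 0.232 ]
hook mid lip [0.528 0.319 0.2  ]
tray c00 [0.4216 0.0911 0.014 ]
c01 [0.4169 0.2198 0.014 ]
c10 [0.7068 0.0937 0.014 ]
c11 [0.7038 0.225  0.014 ]
board [0.3862 0.4651 0.    ]
base [0.3749 0.3027 0.    ]
```

```bash
python3 - <<'E'
from h import *
i,K,W=cam("wrist");hsv=cv2.cvtColor(i,cv2.COLOR_RGB2HSV)
m=cv2.inRange(hsv,(8,100,125),(18,255,255))
for n,(u0,u1,v0,v1) in dict(cop=(376,410,135,215),gre=(350,385,350,430)).items():
    q=np.zeros_like(m);q[v0:v1,u0:u1]=m[v0:v1,u0:u1]
    k,l,st,ce=cv2.connectedComponentsWithStats(q);j=1+st[1:,4].argmax();print(n,st[j],ce[j].round(1))
    cn=cv2.findContours((l==j).astype(np.uint8),0,1)[0][0][:,0]
    p=np.array([onz(K,W,*a,.232)[:2] for a in cn],np.float32);print(cv2.minAreaRect(p))
E
```

```text
cop [ 380  135   30   73 1180] [392.  172.4]
((0.4213069975376129, 0.34887680411338806), (0.018717369064688683, 0.05491291731595993), 83.54688262939453)
gre [357 375  23  48 698] [369.8 398.6]
((0.6239519119262695, 0.32756760716438293), (0.01598753035068512, 0.0510268472135067), 80.0776596069336)
```

Request:
{"api": "servo_tool", "payload": {
  "series": [
    [[-0.3,0.5,0],[0,0,-0.53]],
    [[-0.4,0.8,-0.5],[0,0,0]],
    [[-0.4,0.7,-1],[0,0,0]],
    [[0,0,-1],[0,0,0]],
    [[0,0,-1],[0,0,0]],
    [[0,0,-1],[0,0,0]],
    [[0,0,-1],[0,0,0]],
    [[0,0,-1],[0,0,0]],
    [[0,0,0],[0,0,0]],
    [[0,0,0],[0,0,0]]
  ],
  "jaw": 60
}}

```text
time_s: 29.65
eef_pos: [0.4229, 0.3464, 0.2591]
orientation: [0.047, 0.999, -0.001, -0.001]
force: [0.4, 0.1, 0.9]
gripper_width: 0.0599
grip_force: 0.0
```

```bash
python3 - <<'E'
from h import *
s=env.read_state();print(s["eef_pos"],R.from_quat(s["orientation"]).as_matrix()[:,1])
i,K,W=cam("wrist");save("w9",i)
print("moka",[proj(K,W,p).round() for p in([.424,.347,.232],)])
j,K,W=cam("scene");print("moka foot",onz(K,W,393,347,0).round(3),"knob",onz(K,W,400,310,.16).round(3),"handle",onz(K,W,432,322,.12).round(3),"tumbler",onz(K,W,441,217,0).round(3))
E
```

```text
[0.42294004 0.34644803 0.25910407] [ 0.09457994  0.99551614 -0.00149706]
moka [array([329., 306.])]
moka foot [0.767 0.282 0.   ] knob [0.751 0.27  0.16 ] handle [0.719 0.342 0.12 ] tumbler [0.315 0.221 0.   ]
```

View pics/w9.png

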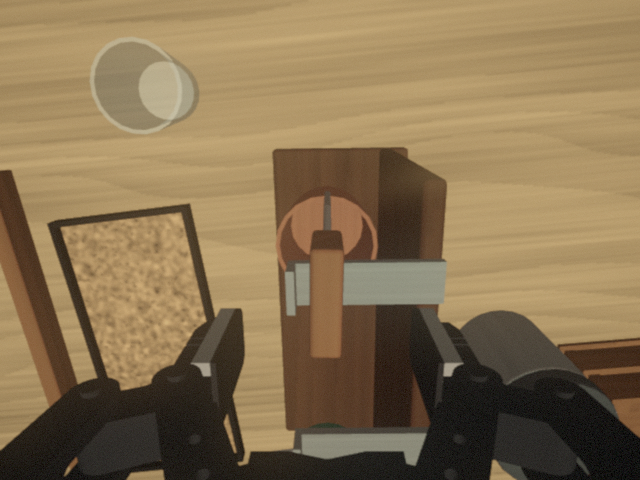

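The bar is centred between the jaws at (327,302) and square, so I'm descending and gripping.

Request:
{"api": "servo_tool", "payload": {
  "series": [
    [[0,0,-0.5],[0,0,0]],
    [[0,0,-0.5],[0,0,0]],
    [[0,0,-0.44],[0,0,0]],
    [[0,0,0],[0,0,0]],
    [[0,0,0],[0,0,0]]
  ]
}}

```text
time_s: 30.17
eef_pos: [0.4234, 0.3474, 0.2239]
orientation: [0.047, 0.999, 0.0, 0.0]
force: [-0.5, -1.3, 0.0]
gripper_width: 0.0602
grip_force: 0.0
```

Request:
{"api": "servo_tool", "payload": {
  "series": [
    [[0,0,0],[0,0,0]],
    [[0,0,0],[0,0,0]],
    [[0,0,0],[0,0,0]],
    [[0,0,0],[0,0,0]],
    [[0,0,0],[0,0,0]],
    [[0,0,0],[0,0,0]],
    [[0,0,0],[0,0,0]],
    [[0,0,0],[0,0,0]],
    [[0,0,0],[0,0,0]],
    [[0,0,0],[0,0,0]]
  ],
  "jaw": 5,
  "force": 40
}}

```text
time_s: 31.0
eef_pos: [0.4234, 0.3474, 0.2239]
orientation: [0.047, 0.999, 0.0, 0.0]
force: [-1.6, -1.0, 6.0]
gripper_width: 0.0127
grip_force: 41.3
```

Request:
{"api": "servo_tool", "payload": {
  "series": [
    [[0,0,0.2],[0,0,0]],
    [[0,0,0.3],[0,0,0]],
    [[0,0,0.3],[0,0,0]],
    [[0,0,0.3],[0,0,0]],
    [[0,0,0],[0,0,0]]
  ]
}}

```text
time_s: 31.42
eef_pos: [0.4239, 0.3478, 0.2528]
orientation: [0.047, 0.999, 0.001, 0.001]
force: [0.8, -0.1, -2.1]
gripper_width: 0.0132
grip_force: 40.4
```

Request:
{"api": "servo_tool", "payload": {
  "series": [
    [[-0.02,-0.2,0],[0,0,0]],
    [[-0.04,-0.4,0],[0,0,0]],
    [[-0.04,-0.4,0],[0,0,0]],
    [[-0.04,-0.4,0],[0,0,0]],
    [[-0.04,-0.4,0],[0,0,0]],
    [[-0.04,-0.4,0],[0,0,0]],
    [[-0.04,-0.4,0],[0,0,0]],
    [[-0.04,-0.4,0],[0,0,0]],
    [[-0.04,-0.4,0],[0,0,0]],
    [[0,-0.2,0],[0,0,0]]
  ]
}}

```text
time_s: 32.25
eef_pos: [0.4147, 0.2556, 0.2509]
orientation: [0.047, 0.999, 0.0, -0.0]
force: [1.0, -0.3, -1.2]
gripper_width: 0.0126
grip_force: 40.4
```

Request:
{"api": "servo_tool", "payload": {
  "series": [
    [[0.2,-0.3,0],[0,0,0]],
    [[0.4,-0.6,0],[0,0,0]],
    [[0.5,-0.8,0],[0,0,0]],
    [[0.5,-0.8,0],[0,0,0]],
    [[0.5,-0.8,-0.2],[0,0,0]],
    [[0.4,-0.5,-0.5],[0,0,0]],
    [[0,-0.2,-0.8],[0,0,0]],
    [[0,0,-0.8],[0,0,0]],
    [[0,0,-0.8],[0,0,0]],
    [[0,0,-0.6],[0,0,0]],
    [[0,0,-0.3],[0,0,0]],
    [[0,0,0],[0,0,0]]
  ]
}}

```text
time_s: 33.25
eef_pos: [0.4764, 0.1569, 0.1492]
orientation: [0.047, 0.999, -0.001, -0.001]
force: [-0.4, -0.1, -1.4]
gripper_width: 0.0132
grip_force: 40.4
```

```bash
python3 - <<'E'
from h import *
s=env.read_state();print(s["eef_pos"],s["force"])
i,K,W=cam("scene");hsv=cv2.cvtColor(i,cv2.COLOR_RGB2HSV)
print(hsv[236,478])
E
```

```text
[0.47644509 0.15689726 0.14924414] [-0.40403109 -0.07384618 -1.3959585 ]
[ 19 136 156]
```

Request:
{"api": "servo_tool", "payload": {
  "series": [
    [[0,0,-0.05],[0,0,0]],
    [[0,0,-0.05],[0,0,0]],
    [[0,0,-0.05],[0,0,0]],
    [[0,0,-0.05],[0,0,0]],
    [[0,0,-0.05],[0,0,0]],
    [[0,0,-0.04],[0,0,0]],
    [[0,0,-0.04],[0,0,0]],
    [[0,0,0],[0,0,0]]
  ]
}}

```text
time_s: 33.97
eef_pos: [0.477, 0.1573, 0.1423]
orientation: [0.047, 0.999, -0.0, -0.0]
force: [-0.4, 0.0, -1.4]
gripper_width: 0.0131
grip_force: 40.4
```

Request:
{"api": "servo_tool", "payload": {
  "series": [
    [[0,0,-0.04],[0,0,0]],
    [[0,0,-0.03],[0,0,0]],
    [[0,0,-0.03],[0,0,0]],
    [[0,0,0],[0,0,0]]
  ]
}}

```text
time_s: 34.3
eef_pos: [0.4771, 0.1573, 0.1399]
orientation: [0.047, 0.999, -0.0, -0.0]
force: [-0.1, -0.0, -1.5]
gripper_width: 0.0128
grip_force: 40.4
```

Request:
{"api": "servo_tool", "payload": {
  "series": [
    [[0,0,-0.03],[0,0,0]],
    [[0,0,-0.03],[0,0,0]],
    [[0,0,0],[0,0,0]]
  ]
}}

```text
time_s: 34.55
eef_pos: [0.4771, 0.1573, 0.1384]
orientation: [0.047, 0.999, -0.0, -0.0]
force: [0.4, -0.1, -1.5]
gripper_width: 0.0134
grip_force: 40.4
```

Request:
{"api": "servo_tool", "payload": {
  "series": [
    [[0,0,-0.03],[0,0,0]],
    [[0,0,-0.03],[0,0,0]],
    [[0,0,0],[0,0,0]]
  ]
}}

```text
time_s: 34.8
eef_pos: [0.4771, 0.1573, 0.1369]
orientation: [0.047, 0.999, -0.0, -0.0]
force: [-0.7, -0.0, -2.2]
gripper_width: 0.013
grip_force: 40.4
```

Request:
{"api": "servo_tool", "payload": {
  "series": [
    [[0,0,-0.03],[0,0,0]],
    [[0,0,0],[0,0,0]]
  ]
}}

```text
time_s: 34.97
eef_pos: [0.4771, 0.1573, 0.1361]
orientation: [0.047, 0.999, -0.0, -0.0]
force: [-0.3, 0.4, -2.5]
gripper_width: 0.0128
grip_force: 40.4
```

Request:
{"api": "servo_tool", "payload": {
  "series": [
    [[0,0,-0.03],[0,0,0]],
    [[0,0,-0.03],[0,0,0]],
    [[0,0,0],[0,0,0]]
  ]
}}

```text
time_s: 35.22
eef_pos: [0.4771, 0.1573, 0.1346]
orientation: [0.047, 0.999, -0.0, -0.0]
force: [0.5, -0.0, -0.7]
gripper_width: 0.0128
grip_force: 40.4
```

```bash
python3 - <<'E'
from h import *
s=env.read_state();print(s["eef_pos"],s["force"])
i,K,W=cam("scene");hsv=cv2.cvtColor(i,cv2.COLOR_RGB2HSV)
for n in("scene","side"):
    i,K,W=cam(n)
    print(n,[(z,proj(K,W,[.477,.157,z]).round(0).tolist()) for z in(.011,.063)])
    u,v=proj(K,W,[.477,.157,.04]).astype(int)
    save("z"+n,cv2.resize(i[v-38:v+37,u-50:u+50],(400,300),interpolation=2))
a=[cv2.imread(f"pics/z{n}.png") for n in("scene","side")];cv2.imwrite("pics/z1.png",np.hstack(a))
E
```

```text
[0.47707575 0.15730458 0.13459337] [ 0.46499865 -0.03338681 -0.71935767]
scene [(0.011, [399.0, 243.0]), (0.063, [402.0, 232.0])]
side [(0.011, [255.0, 256.0]), (0.063, [253.0, 240.0])]
```

View pics/z1.png

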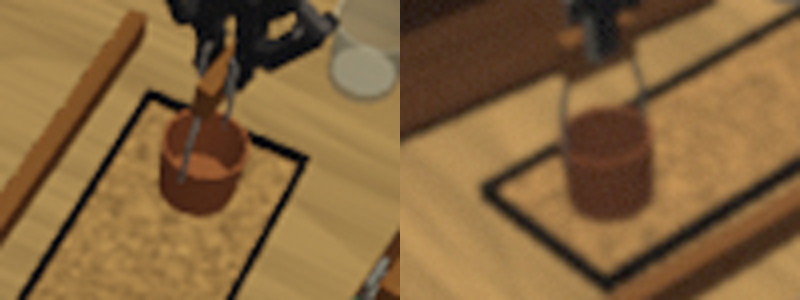

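The pail is upright over the cork, inside the rim and essentially at the floor. That was my 15th picture, one over the limit, so from here I'll use numbers only.

Request:
{"api": "servo_tool", "payload": {
  "series": [
    [[0,0,-0.03],[0,0,0]],
    [[0,0,0],[0,0,0]],
    [[0,0,0],[0,0,0]]
  ]
}}

```text
time_s: 35.62
eef_pos: [0.4773, 0.1574, 0.1341]
orientation: [0.047, 0.999, 0.0, 0.0]
force: [0.6, 0.1, 0.3]
gripper_width: 0.0132
grip_force: 40.5
```

Request:
{"api": "servo_tool", "payload": {
  "series": [
    [[0,0,-0.03],[0,0,0]],
    [[0,0,0],[0,0,0]],
    [[0,0,0],[0,0,0]]
  ]
}}

```text
time_s: 35.87
eef_pos: [0.4777, 0.1573, 0.1341]
orientation: [0.047, 0.999, 0.0, 0.0]
force: [-1.5, -1.3, 6.0]
gripper_width: 0.0132
grip_force: 41.4
```

Contact is confirmed (+6 N). Now I release and rise.

Request:
{"api": "servo_tool", "payload": {
  "series": [
    [[0,0,0.02],[0,0,0]],
    [[0,0,0],[0,0,0]],
    [[0,0,0],[0,0,0]],
    [[0,0,0],[0,0,0]]
  ],
  "jaw": 18
}}

```text
time_s: 36.2
eef_pos: [0.4771, 0.1574, 0.1337]
orientation: [0.047, 0.999, -0.0, -0.0]
force: [-0.3, -0.0, 0.9]
gripper_width: 0.0178
grip_force: 0.0
```

Request:
{"api": "servo_tool", "payload": {
  "series": [
    [[0,0,0],[0,0,0]],
    [[0,0,0],[0,0,0]],
    [[0,0,0],[0,0,0]],
    [[0,0,0.3],[0,0,0]],
    [[0,0,0.6],[0,0,0]],
    [[0,0,1],[0,0,0]],
    [[0,0,1],[0,0,0]],
    [[0,0,1],[0,0,0]],
    [[0,0,1],[0,0,0]],
    [[0,0,1],[0,0,0]]
  ],
  "jaw": 50
}}

```text
time_s: 37.03
eef_pos: [0.4771, 0.1571, 0.2832]
orientation: [0.047, 0.999, 0.0, 0.0]
force: [-0.2, -0.6, 0.5]
gripper_width: 0.0499
grip_force: 0.0
```

Request:
{"api": "servo_tool", "payload": {
  "series": [
    [[0.3,0.4,0.5],[0,0,0]],
    [[0.7,0.8,0.5],[0,0,0]],
    [[0.7,0.8,0.5],[0,0,0]],
    [[0.7,0.8,0],[0,0,0]],
    [[0.7,0.8,0],[0,0,0]],
    [[0.7,0.8,0],[0,0,0]],
    [[0.7,0.8,0],[0,0,0]],
    [[0.7,0.8,0],[0,0,0]],
    [[0.5,0.6,0],[0,0,0]],
    [[0.2,0.2,0],[0,0,0]],
    [[0,0,0],[0,0,0]],
    [[0,0,0],[0,0,0]]
  ],
  "jaw": 60
}}

```text
time_s: 38.03
eef_pos: [0.6248, 0.327, 0.3185]
orientation: [0.047, 0.999, -0.001, -0.0]
force: [0.6, -0.0, -0.1]
gripper_width: 0.06
grip_force: 0.0
```

```bash
python3 - <<'E'
from h import *
s=env.read_state();print(s["eef_pos"],R.from_quat(s["orientation"]).as_matrix()[:,1])
i,K,W=cam("wrist");hsv=cv2.cvtColor(i,cv2.COLOR_RGB2HSV)
print("pred",proj(K,W,[.624,.3276,.232]))
u,v=proj(K,W,[.624,.3276,.232]).astype(int)
m=cv2.inRange(hsv,(8,90,120),(18,255,255)); q=np.zeros_like(m);q[v-70:v+70,u-35:u+35]=m[v-70:v+70,u-35:u+35]
k,l,st,ce=cv2.connectedComponentsWithStats(q);j=1+st[1:,4].argmax();print(st[j],ce[j])
cn=cv2.findContours((l==j).astype(np.uint8),0,1)[0][0][:,0]
print(cv2.minAreaRect(np.array([onz(K,W,*a,.232)[:2] for a in cn],np.float32)))
# copper pail now: rim centroid in scene + side
i,K,W=cam("scene");hsv=cv2.cvtColor(i,cv2.COLOR_RGB2HSV)
u,v=proj(K,W,[.477,.157,.04]).astype(int)
m=cv2.inRange(hsv,(0,110,40),(10,220,200));q=np.zeros_like(m);q[v-25:v+25,u-25:u+25]=m[v-25:v+25,u-25:u+25]
k,l,st,ce=cv2.connectedComponentsWithStats(q);j=1+st[1:,4].argmax();print(st[j],ce[j],onz(K,W,*ce[j],.037))
E
```

```text
[0.62476711 0.32704155 0.3185479 ] [ 0.09358139  0.99561084 -0.00125741]
pred [328.38636528 255.41915934]
[ 311  210   31   90 2133] [327.1814346  253.08860759]
((0.6241579651832581, 0.32617467641830444), (0.016681760549545288, 0.05168315768241882), 85.2552719116211)
[390 238  20  14 145] [398.11724138 245.30344828] [0.5049496  0.16322324 0.037     ]
```

Request:
{"api": "servo_tool", "payload": {
  "series": [
    [[0,0,-0.6],[0,0,0]],
    [[0,0,-0.8],[0,0,0]],
    [[0,0,-0.8],[0,0,0]],
    [[0,0,-0.8],[0,0,0]],
    [[0,0,-0.6],[0,0,0]],
    [[0,0,0],[0,0,0]],
    [[0,0,0],[0,0,0]]
  ]
}}

```text
time_s: 38.72
eef_pos: [0.624, 0.3269, 0.2292]
orientation: [0.047, 0.999, -0.0, -0.001]
force: [-0.8, 0.8, -0.4]
gripper_width: 0.06
grip_force: 0.0
```

Request:
{"api": "servo_tool", "payload": {
  "series": [
    [[0,0,0],[0,0,0]],
    [[0,0,0],[0,0,0]],
    [[0,0,0],[0,0,0]],
    [[0,0,0],[0,0,0]],
    [[0,0,0],[0,0,0]],
    [[0,0,0],[0,0,0]],
    [[0,0,0],[0,0,0]],
    [[0,0,0],[0,0,0]],
    [[0,0,0],[0,0,0]],
    [[0,0,0],[0,0,0]]
  ],
  "jaw": 5,
  "force": 40
}}

```text
time_s: 39.55
eef_pos: [0.6252, 0.3274, 0.2301]
orientation: [0.047, 0.999, 0.0, 0.001]
force: [-0.7, -0.4, 5.4]
gripper_width: 0.0127
grip_force: 41.9
```

Request:
{"api": "servo_tool", "payload": {
  "series": [
    [[0,0,0.2],[0,0,0]],
    [[0,0,0.3],[0,0,0]],
    [[0,0,0.3],[0,0,0]],
    [[0,0,0.3],[0,0,0]],
    [[0,0,0],[0,0,0]]
  ]
}}

```text
time_s: 39.97
eef_pos: [0.6254, 0.3275, 0.2586]
orientation: [0.047, 0.999, 0.001, 0.001]
force: [0.5, 0.5, -1.2]
gripper_width: 0.0126
grip_force: 41.0
```

Request:
{"api": "servo_tool", "payload": {
  "series": [
    [[-0.02,-0.2,0],[0,0,0]],
    [[-0.04,-0.4,0],[0,0,0]],
    [[-0.04,-0.4,0],[0,0,0]],
    [[-0.04,-0.4,0],[0,0,0]],
    [[-0.04,-0.4,0],[0,0,0]],
    [[-0.04,-0.4,0],[0,0,0]],
    [[-0.04,-0.4,0],[0,0,0]],
    [[-0.04,-0.4,0],[0,0,0]],
    [[-0.04,-0.4,0],[0,0,0]],
    [[0,-0.2,0],[0,0,0]]
  ]
}}

```text
time_s: 40.8
eef_pos: [0.6163, 0.2351, 0.2566]
orientation: [0.048, 0.999, -0.0, 0.0]
force: [0.1, -1.2, -1.1]
gripper_width: 0.0125
grip_force: 41.0
```

Request:
{"api": "servo_tool", "payload": {
  "series": [
    [[-0.2,-0.3,0],[0,0,0]],
    [[-0.4,-0.6,0],[0,0,0]],
    [[-0.5,-0.8,0],[0,0,0]],
    [[-0.5,-0.8,0],[0,0,0]],
    [[-0.3,-0.5,-0.4],[0,0,0]],
    [[0,-0.1,-0.8],[0,0,0]],
    [[0,0,-0.8],[0,0,0]],
    [[0,0,-0.8],[0,0,0]],
    [[0,0,-0.7],[0,0,0]],
    [[0,0,-0.4],[0,0,0]],
    [[0,0,0],[0,0,0]],
    [[0,0,0],[0,0,0]]
  ]
}}

```text
time_s: 41.8
eef_pos: [0.5686, 0.1599, 0.159]
orientation: [0.047, 0.999, -0.0, -0.0]
force: [0.7, 0.2, -1.1]
gripper_width: 0.0124
grip_force: 40.9
```

Request:
{"api": "servo_tool", "payload": {
  "series": [
    [[0,0,-0.08],[0,0,0]],
    [[0,0,-0.08],[0,0,0]],
    [[0,0,-0.08],[0,0,0]],
    [[0,0,-0.08],[0,0,0]],
    [[0,0,-0.06],[0,0,0]],
    [[0,0,-0.04],[0,0,0]],
    [[0,0,-0.03],[0,0,0]],
    [[0,0,-0.03],[0,0,0]],
    [[0,0,-0.03],[0,0,0]],
    [[0,0,0],[0,0,0]]
  ]
}}

```text
time_s: 42.63
eef_pos: [0.5686, 0.1598, 0.1459]
orientation: [0.047, 0.999, -0.0, -0.0]
force: [-0.5, -0.4, -2.0]
gripper_width: 0.0126
grip_force: 41.0
```

Request:
{"api": "servo_tool", "payload": {
  "series": [
    [[0,0,-0.03],[0,0,0]],
    [[0,0,-0.03],[0,0,0]],
    [[0,0,0],[0,0,0]]
  ]
}}

```text
time_s: 42.88
eef_pos: [0.5686, 0.1598, 0.1444]
orientation: [0.047, 0.999, -0.0, -0.0]
force: [-0.4, -0.1, -2.0]
gripper_width: 0.0122
grip_force: 41.0
```

Request:
{"api": "servo_tool", "payload": {
  "series": [
    [[0,0,-0.03],[0,0,0]],
    [[0,0,-0.03],[0,0,0]],
    [[0,0,0],[0,0,0]]
  ]
}}

```text
time_s: 43.13
eef_pos: [0.5686, 0.1598, 0.1428]
orientation: [0.047, 0.999, -0.0, -0.0]
force: [-0.0, -1.0, -0.6]
gripper_width: 0.0126
grip_force: 41.0
```

Request:
{"api": "servo_tool", "payload": {
  "series": [
    [[0,0,-0.03],[0,0,0]],
    [[0,0,0],[0,0,0]]
  ]
}}

```text
time_s: 43.3
eef_pos: [0.5686, 0.1598, 0.1422]
orientation: [0.047, 0.999, -0.0, -0.0]
force: [0.3, 0.6, -2.2]
gripper_width: 0.0129
grip_force: 41.0
```

Request:
{"api": "servo_tool", "payload": {
  "series": [
    [[0,0,-0.03],[0,0,0]],
    [[0,0,0],[0,0,0]]
  ]
}}

```text
time_s: 43.47
eef_pos: [0.5686, 0.1598, 0.1414]
orientation: [0.047, 0.999, -0.0, -0.0]
force: [-1.0, 0.9, -1.9]
gripper_width: 0.0128
grip_force: 41.0
```

Request:
{"api": "servo_tool", "payload": {
  "series": [
    [[0,0,-0.02],[0,0,0]],
    [[0,0,0],[0,0,0]]
  ]
}}

```text
time_s: 43.63
eef_pos: [0.5687, 0.1598, 0.141]
orientation: [0.047, 0.999, -0.0, -0.0]
force: [0.1, 0.3, -1.2]
gripper_width: 0.0126
grip_force: 41.0
```

Request:
{"api": "servo_tool", "payload": {
  "series": [
    [[0,0,-0.03],[0,0,0]],
    [[0,0,0],[0,0,0]],
    [[0,0,0],[0,0,0]]
  ]
}}

```text
time_s: 43.88
eef_pos: [0.5687, 0.1599, 0.1402]
orientation: [0.047, 0.999, -0.0, -0.0]
force: [-0.5, -0.9, -2.5]
gripper_width: 0.0127
grip_force: 41.0
```

Request:
{"api": "servo_tool", "payload": {
  "series": [
    [[0,0,-0.03],[0,0,0]],
    [[0,0,0],[0,0,0]],
    [[0,0,0],[0,0,0]]
  ]
}}

```text
time_s: 44.13
eef_pos: [0.569, 0.1598, 0.1401]
orientation: [0.047, 0.999, 0.0, 0.0]
force: [-1.5, -1.6, 6.2]
gripper_width: 0.0125
grip_force: 41.7
```

Contact at about the height I predicted. I release and rise, then go to a view of everything.

Request:
{"api": "servo_tool", "payload": {
  "series": [
    [[0,0,0.02],[0,0,0]],
    [[0,0,0],[0,0,0]],
    [[0,0,0],[0,0,0]],
    [[0,0,0],[0,0,0]]
  ],
  "jaw": 18
}}

```text
time_s: 44.47
eef_pos: [0.5686, 0.1599, 0.1399]
orientation: [0.047, 0.999, -0.0, -0.0]
force: [-1.0, -0.1, 0.3]
gripper_width: 0.0179
grip_force: 0.0
```

Request:
{"api": "servo_tool", "payload": {
  "series": [
    [[0,0,0],[0,0,0]],
    [[0,0,0],[0,0,0]],
    [[0,0,0],[0,0,0]],
    [[0,0,0.3],[0,0,0]],
    [[0,0,0.6],[0,0,0]],
    [[0,0,1],[0,0,0]],
    [[0,0,1],[0,0,0]],
    [[0,0,1],[0,0,0]],
    [[0,0,1],[0,0,0]],
    [[-0.5,0,1],[0,0,0]],
    [[-1,0,1],[0,0,0]],
    [[-1,0,1],[0,0,0]]
  ],
  "jaw": 50
}}

```text
time_s: 45.47
eef_pos: [0.5058, 0.1591, 0.3389]
orientation: [0.048, 0.999, -0.001, 0.0]
force: [-0.4, 0.6, 1.4]
gripper_width: 0.0496
grip_force: 0.0
```

Request:
{"api": "servo_tool", "payload": {
  "series": [
    [[0,-0.5,0.8],[0,0,0]],
    [[0,-1,0.8],[0,0,0]],
    [[0,-1,0.5],[0,0,0]],
    [[0,-1,0],[0,0,0]],
    [[0,-0.5,0],[0,0,0]],
    [[0,0,0],[0,0,0]],
    [[0,0,0],[0,0,0]],
    [[0,0,0],[0,0,0]]
  ]
}}

```text
time_s: 46.13
eef_pos: [0.506, 0.0615, 0.3895]
orientation: [0.046, 0.999, 0.0, -0.001]
force: [-0.0, 0.6, -0.7]
gripper_width: 0.05
grip_force: 0.0
```

```bash
python3 - <<'E'
from h import *
s=env.read_state();print(s["time_s"],s["eef_pos"])
i,K,W=cam("wrist");cv2.imwrite("pics/fin.png",i[:,:,::-1]);hsv=cv2.cvtColor(i,cv2.COLOR_RGB2HSV)
M={"red":cv2.inRange(hsv,(0,140,60),(7,255,255)),"blue":cv2.inRange(hsv,(98,90,40),(122,255,255)),"green":cv2.inRange(hsv,(60,90,30),(90,255,200)),"bar":cv2.inRange(hsv,(8,90,125),(17,255,255))}
for n,m in M.items():
    k,l,st,ce=cv2.connectedComponentsWithStats(m)
    for j in range(1,k):
        if st[j,4]>200: print(n,st[j],ce[j].round(),onz(K,W,*ce[j],0 if n!="bar" else .148)[:2].round(4), onz(K,W,*ce[j],.063)[:2].round(4))
for n,(x,y) in dict(red=(.461,-.0947),blue=(.652,-.0768)).items():
    u,v=proj(K,W,[x,y,.09]).astype(int); a=hsv[max(v-60,0):v+60,u]; print(n,u,v)
# scene & side check of tin rings vs. earlier
for c in("scene","side"):
    i,K,W=cam(c);hsv=cv2.cvtColor(i,cv2.COLOR_RGB2HSV)
    for n,m in dict(red=cv2.inRange(hsv,(0,190,80),(4,255,255))|cv2.inRange(hsv,(174,190,80),(180,255,255)),blue=cv2.inRange(hsv,(100,150,60),(120,255,255))).items():
        k,l,st,ce=cv2.connectedComponentsWithStats(m)
        for j in range(1,k):
            if st[j,4]>50: print(c,n,st[j],onz(K,W,*ce[j],.047).round(3))
E
```

```text
46.1333 [0.50597253 0.06153361 0.38947846]
red [176  65  25  55 899] [188.  95.] [ 0.3971 -0.0909] [ 0.401  -0.0718]
red [ 132  124   91   20 1477] [177. 133.] [ 0.4383 -0.1124] [ 0.4373 -0.0908]
red [ 140  169   87   23 1314] [183. 181.] [ 0.4953 -0.1155] [ 0.4875 -0.0935]
red [192 193  22  43 713] [203. 213.] [ 0.5378 -0.0983] [ 0.5249 -0.0783]
blue [197 298  50  18 451] [219. 308.] [ 0.6685 -0.0997] [ 0.6399 -0.0795]
bar [ 300   54   44  310 4306] [322. 204.] [0.5084 0.0564] [0.526  0.0538]
bar [174  62  29  58 383] [187.  80.] [ 0.3946 -0.0446] [ 0.3866 -0.07  ]
bar [ 352  102  102   91 3380] [411. 148.] [0.4666 0.1383] [0.4749 0.1541]
bar [ 412  229   44   87 1144] [437. 266.] [0.5774 0.1589] [0.6106 0.1793]
red 168 159
blue 217 327
scene red [323 179  23  22  96] [ 0.409 -0.092  0.047]
scene red [314 188  24  22 106] [ 0.459 -0.095  0.047]
scene red [308 214  16  15  98] [ 0.558 -0.077  0.047]
scene blue [291 224  27  21 116] [ 0.604 -0.08   0.047]
scene blue [282 236  27  22 125] [ 0.653 -0.078  0.047]
scene blue [277 262  18  20 136] [ 0.745 -0.054  0.047]
side red [318 277  21  30 104] [ 0.507 -0.095  0.047]
side red [301 286  22  32 113] [ 0.457 -0.092  0.047]
side red [282 320  22  15 138] [ 0.367 -0.123  0.047]
```

Request:
{"api": "servo_tool", "payload": {
  "series": [
    [[0.5,-0.5,0],[0,0,0]],
    [[1,-1,0],[0,0,0]],
    [[1,-1,0],[0,0,0]],
    [[0.5,-0.5,0],[0,0,0]],
    [[0,0,0],[0,0,0]],
    [[0,0,0],[0,0,0]],
    [[0,0,0],[0,0,0]],
    [[0,0,0],[0,0,0]]
  ]
}}

```text
time_s: 46.95
eef_pos: [0.5809, -0.0136, 0.3901]
orientation: [0.046, 0.999, 0.0, -0.0]
force: [-0.5, 0.2, 0.5]
gripper_width: 0.0499
grip_force: 0.0
```

```bash
python3 - <<'E'
from h import *
i,K,W=cam("wrist")
for n,(x,y,w) in dict(red=(.461,-.0947,.0123),blue=(.652,-.0768,.011)).items():
    p=np.array([proj(K,W,[x+a,y+b,z]) for a in(-w,w) for b in(-.055,.055) for z in(.047,.094)])
    lo=np.maximum(p.min(0),0).astype(int);hi=p.max(0).astype(int);print(n,lo,hi,sleeve(i,K,W,(lo[0],hi[0],lo[1],hi[1])))
c=lambda x,y,z:proj(K,W,[x,y,z]).round()
hsv=cv2.cvtColor(i,cv2.COLOR_RGB2HSV);m=cv2.inRange(hsv,(60,80,25),(90,255,200))
k,l,st,ce=cv2.connectedComponentsWithStats(m)
for j in range(1,k):
    if st[j,4]>200:print("green",st[j],ce[j].round(),onz(K,W,*ce[j],.05).round(3))
# upright test: green & copper bars vs expected pos in static scene cam
i,K,W=cam("scene");hsv=cv2.cvtColor(i,cv2.COLOR_RGB2HSV)
m=cv2.inRange(hsv,(65,90,30),(90,255,160));k,l,st,ce=cv2.connectedComponentsWithStats(m)
for j in range(1,k):
    if 80<st[j,4]<1500:print("scene green",st[j],ce[j].round(),"exp",proj(K,W,[.5686,.16,.037]).round(),"foot",proj(K,W,[.5686,.16,.011]).round(),"rim",proj(K,W,[.5686,.16,.063]).round())
print("copper exp",proj(K,W,[.477,.157,.037]).round())
E
```

```text
red [169  51] [292  93] (np.float64(-0.09529951366784822), np.float64(0.04706372973415646), array([ 191,   54,   93,   37, 2994], dtype=int32), np.float64(0.45957985976801424))
blue [221 234] [326 274] (np.float64(-0.07682363193246582), np.float64(0.047339484166083516), array([ 235,  234,   87,   40, 2765], dtype=int32), np.float64(0.6508994909208259))
green [145 457  31  23 284] [163. 470.] [ 0.961 -0.278  0.05 ]
green [478 457  31  23 271] [491. 471.] [1.004 0.179 0.05 ]
scene green [377 249  22  26 381] [387. 262.] exp [387. 261.] foot [386. 266.] rim [388. 256.]
copper exp [400. 238.]
```

```bash
python3 -c "
from plant import env
print(env.job_done())"
```

```text
the job is handed in; nothing more can be done
None
```

I handed the job in at about 47 s. Both tins measured about 1–1.5 mm off centre on their bands, and the copper and green pails are set down in the cork tray (`pail_b` was absent). I didn't check the copper pail's position in the tray as closely after release as the green one's, and I viewed 15 pictures, one over the limit of 14.

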